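# Put the display samples back on their own cartons

## Robot

A 6-joint arm with a two-finger parallel gripper is mounted at the origin on the work surface. World frame = base frame: x ahead of the robot, y to its left, z up, the work surface at z = 0. Lengths are in mm, angles in rad, forces in N, time in s.
With the tool pointing down it reaches from about 400 to 925 mm from the base axis. Payload 12.5 kg.
Tool frame: the origin (TCP) lies midway between the tips of the shut fingers; the grasp point (between the pads) lies 19 mm behind it; x points along the fingers, y is the direction in which the jaws open and shut, and the axes are right-handed (so a half turn about x gives the same grasp; the last joint's range is limited). The gripper opens to 95 mm and grips with 3 to 60 N. Pads are 20 mm wide; open, the fingers measure 119 mm over their backs; the gripper's body (75 mm by 180 mm) begins 59 mm behind the grasp point.
Start: joints at [-1.395, 0.491, 1.559, -0, 1.092, -0.106], TCP at [173.826, -600.362, 183.061] pointing down, gripper open.
Joint ranges: [-3.1, 3.1], [-0.84, 2.19], [0.05, 2.79], [-1.13, 4.28], [0.06, 2.93], [-2.69, 2.69]. Speed limits (rad/s): [2.22, 2.22, 2.79, 3.14, 3.14, 3.14].

## Interface

Orientations are given as [roll, pitch, yaw] about the fixed x, y, z axes, in that order (R = Rz(yaw) Ry(pitch) Rx(roll)).
In Python, from cell import sensors, read_camera, get_calibration, order gives the robot as it stands. The module is installed in compiled form; this text tells all that it offers.
- The arm moves only by the tool servo_tool, never from a script. Its argument "steps" is text: rows parted by semicolons, each of 7 numbers parted by spaces: the shift along the tool's x, y, z in mm, then the turn, a rotation vector about the tool's x, y, z in rad, then the finger opening in mm, from 0 to 95.1. A call has exactly 8 rows; each row shifts and turns the pose as measured when the row begins, along the tool's axes as they then stand; what a row does not reach is not made up. A row lasts 1/10 s, in which the tool goes at most 50 mm and 8.59 degrees, less where a joint would pass 70% of its speed; a pose out of reach is approached as far as the arm can. A call is refused whole if a number of a shift passes 50 or a number of a turn 0.15, either way. A call with a gripper value outside its range is refused whole. The fingers move at their own pace and stop on an object; the grip force is fixed at half the most. Time passes only in rows, so rows that do not move let the fingers close, or fill a call up. It gives the time, the measured TCP pose, the force and the opening at its end, in the units of the state.
- sensors.state(): the state, without advancing time (a new reading comes with each control period).
- read_camera(name): name is "scene" or "top" or "wrist"; returns (picture, depth): 480x640x3 uint8, blue, green, red; 480x640 float32, mm along the optical axis (not along the pixel's ray), 0 where there is no reading.
- get_calibration(name): a dict with "mtx" (3x3 intrinsics, pixels), "R" (3x3) and "t" (3): a world point X has camera coordinates R X + t. Camera axes: x right, y down, z forward; pixel columns grow to the right and rows downward; lengths in mm; the calibration is good to about 2 mm. A picture is of the moment at which its call begins: read the wrist's pose just before it. get_calibration takes no time and is no camera call; for the wrist camera it gives the pose at the moment of the call.
- order.job_done(): hands the job in, once; it reports no verdict.
The state is a dict: "t": time; "joints": joint angles; "qvel": joint speeds; "tau": joint torques, N m; "eef_pos": TCP position; "tcp_rot": TCP orientation; "ft_force": force on the tool from outside, world axes, zero at the start; "moment": the same for the moment, N m; "opening": opening from 0.0 (shut) to 1.0 (fully open).
Only numpy, scipy, OpenCV 4.12 (cv2) and the standard library are available. Lean on these libraries where they do the work, as an engineer would, in place of code of your own. Each camera call takes 0.05 s, during which the arm holds its last target.

## Task

Each stock carton on the counter carries one sample on its closed flap, but the four samples have got mixed up and every one stands on the wrong carton. Change them round, with the empty cork mat as a free spot on the way, so that each sample stands in the middle of the closed flap of the carton that holds its own kind, right side up as it stood before. Set the pieces down gently rather than dropping them, and leave the glass test lamp standing where it is.

Things in the scene. Friction and masses are not known exactly. Their poses are not given: they have to be found in the camera images.
- socket: Sample: round black surface-mounted socket outlet, a flat drum 48 mm across and 30 mm high with a round well and two contact holes in its top. Loose, 50 to 140 g. Origin: centre of its underside, z up as it stands.
- holder: Sample: white porcelain lampholder standing on its mouth: a skirt 40 mm across up to 28 mm high, above it a 33 mm neck up to 42 mm, then a brass nipple 15 mm across on top; 58 mm high in all. Loose, 50 to 140 g. Origin: centre of its underside, z up as it stands.
- switch: Sample: white square surface-mounted wall switch, 46 x 46 mm, the square body 22 mm high, with a low plate and rocker on top; 30 mm high in all. Loose, 50 to 140 g. Origin: centre of its underside, z up as it stands.
- connector: Sample: black appliance connector lying flat: a rounded block 48 mm long (x from -29 to +19 mm), 34 mm wide (y) and 26 mm high, tapering into a thin rubber cable sleeve that ends at x = +41 mm; grip it across its 34 mm width. x runs along it towards the sleeve. Loose, 50 to 140 g. Origin: on its underside, 5 mm from the block's middle towards the sleeve; z up as it lies.
- carton_socket: Fixed cardboard carton, 115 mm wide, 65 mm high. Its open rear part (x +45 to +150 mm, then a hanging flap) shows four round black socket outlets, just below the rim. Its front part (x -45 to +45 mm) is covered by the closed flap, level, top 65 mm above the counter, where a sample stands. Origin: on the counter under the middle of the closed flap; x towards the stock, z up.
- carton_holder: Fixed cardboard carton, 115 mm wide, 65 mm high. Its open rear part (x +45 to +150 mm, then a hanging flap) shows four white porcelain lampholders, nipples up, just below the rim. Its front part (x -45 to +45 mm) is covered by the closed flap, level, top 65 mm above the counter, where a sample stands. Origin: on the counter under the middle of the closed flap; x towards the stock, z up.
- carton_switch: Fixed cardboard carton, 115 mm wide, 65 mm high. Its open rear part (x +45 to +150 mm, then a hanging flap) shows four square white wall switches, just below the rim. Its front part (x -45 to +45 mm) is covered by the closed flap, level, top 65 mm above the counter, where a sample stands. Origin: on the counter under the middle of the closed flap; x towards the stock, z up.
- carton_connector: Fixed cardboard carton, 115 mm wide, 65 mm high. Its open rear part (x +45 to +150 mm, then a hanging flap) shows three long black appliance connectors side by side, just below the rim. Its front part (x -45 to +45 mm) is covered by the closed flap, level, top 65 mm above the counter, where a sample stands. Origin: on the counter under the middle of the closed flap; x towards the stock, z up.
- mat: Square cork mat lying fixed and empty on the counter among the cartons, 120 x 120 mm, 4 mm thick: the free spot. Origin: centre of its underside.
- test_lamp: Test lamp: clear glass bulb upright in a round white porcelain base, 68 mm across, 137 mm high, loose, standing on the counter between the robot and the cartons. Not part of the job. Origin: centre of its underside.
Things that resemble listed ones, but are neither listed nor needed, are in the scene too. Leave any purple look-alike of the switch alone. What is shaped like the carton_holder but red is not meant.

How it is judged:
By the outcome, as a careful person would: the job done as asked, in the order asked, and still so for the second after the job is handed in, with the robot touching nothing.
It also fails if it takes over 138 s, if anything falls off the work surface, if the arm or the gripper's body presses on something with over 40 N, if the wrist force passes 120 N, or if a joint passes its speed limit or range.

## Working session

There is one attempt and no reset: what is moved stays moved. The work goes in short steps, Python scripts to look and compute and a tool call to move; the robot and the scene stay as the last step left them, time stands still between calls to the robot, and variables do not carry over. Pictures are saved under pics/ and viewed, and the job is handed in when it is done.

Besides the shell and the picture viewer there is one more tool, called after "Call:" in YAML: its name, and indented under it one key for each argument. servo_tool: Moves the arm, as the interface text tells. Its arguments: {"type":"object","properties":{"steps":{"type":"string"}},"required":["steps"]}

```bash
mkdir -p pics; ls; python3 - <<'E'
from cell import sensors, read_camera, get_calibration
import cv2,numpy as np
print(sensors.state())
for n in ["scene","top"]:
    p,d=read_camera(n); c=get_calibration(n)
    cv2.imwrite(f"pics/{n}0.png",p); np.savez(f"pics/{n}0.npz",p=p,d=d,**{k:np.array(v) for k,v in c.items()})
    print(n,c)
E
```

```text
pics
{'t': 0.0, 'joints': array([-1.39459735e+00,  4.91525133e-01,  1.55947425e+00, -2.66225047e-05,
        1.09169224e+00, -1.05592053e-01]), 'qvel': array([ 0.00102837, -0.00090918,  0.00040525,  0.00197405, -0.00042926,
       -0.00130808]), 'tau': array([ 2.81080072e-03, -6.12625694e+01, -2.58178765e+01,  6.94704219e-02,
        4.82255383e-02, -9.45014153e-05]), 'eef_pos': array([ 173.76632971, -600.05636935,  182.47461549]), 'tcp_rot': array([-1.65490654,  1.5696971 ,  1.76848944]), 'ft_force': array([-0.22410345, -1.33375026, -0.5381902 ]), 'moment': array([ 0.02150582, -0.0140745 ,  0.0423217 ]), 'opening': 0.9968985597302753}
scene {'mtx': array([[465.89852332,   0.        , 314.25522001],
       [  0.        , 465.89852332, 234.9108529 ],
       [  0.        ,   0.        ,   1.        ]]), 'R': array([[ 0.49147631,  0.87085387, -0.00803657],
       [ 0.52579452, -0.30406922, -0.79440672],
       [-0.69425583,  0.3862065 , -0.607333  ]]), 't': array([-370.75322204, -127.54186281, 1533.46526351])}
top {'mtx': array([[533.45744019,   0.        , 319.82628688],
       [  0.        , 533.45744019, 241.83895138],
       [  0.        ,   0.        ,   1.        ]]), 'R': array([[ 0.01233747, -0.99974963,  0.01866726],
       [-0.98600722, -0.01526746, -0.166002  ],
       [ 0.16624544, -0.01635801, -0.98594872]]), 't': array([ 138.11836516,  474.72765357, 1466.43766146])}
```

View pics/scene0.png

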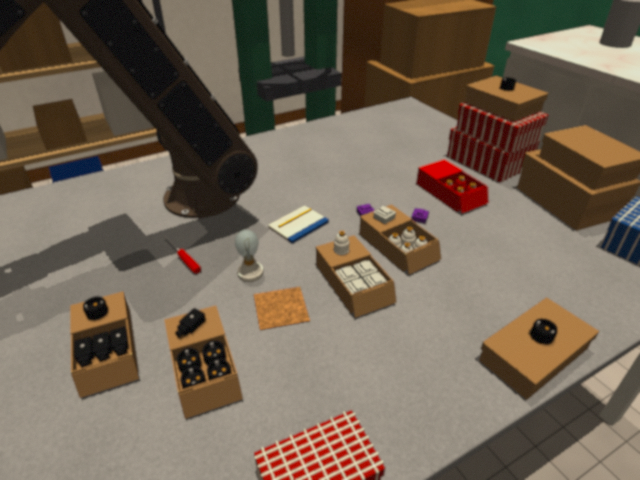

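View pics/top0.png

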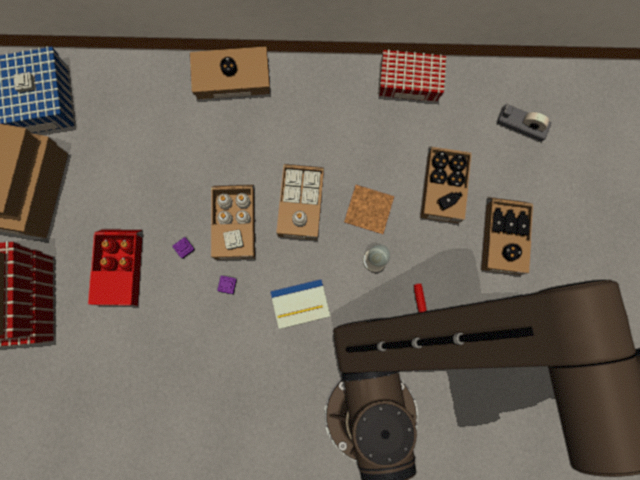

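```bash
cat > h.py <<'E'
import numpy as np,cv2
def load(f): 
    z=np.load(f); return z['p'],z['d'],z['mtx'],z['R'],z['t']
def cloud(d,K,R,t):
    v,u=np.mgrid[0:d.shape[0],0:d.shape[1]]
    c=np.stack([(u-K[0,2])/K[0,0]*d,(v-K[1,2])/K[1,1]*d,d],-1)
    return (c-t)@R
def px(K,R,t,X):
    c=R@np.array(X,float)+t; q=K@c; return q[:2]/q[2]
E
python3 - <<'E'
from h import *
p,d,K,R,t=load('pics/top0.npz')
W=cloud(d,K,R,t)
for (u,v) in [(330,170),(230,150),(400,150)]: print(W[v,u])
a=cv2.resize(p[130:290,200:360],None,fx=4,fy=4,interpolation=cv2.INTER_CUBIC);b=cv2.resize(p[130:290,340:545],None,fx=3.9,fy=3.7,interpolation=cv2.INTER_CUBIC)
cv2.imwrite('pics/a.png',a[:600]);cv2.imwrite('pics/b.png',b)
# flaps: height 60..70 
m=((np.abs(W[...,2]-65)<4)).astype(np.uint8)
n,l,s,c=cv2.connectedComponentsWithStats(m)
for i in range(1,n):
    if s[i,4]>150: 
        q=W[l==i]; r=cv2.minAreaRect(q[:,:2].astype(np.float32)); print(i,s[i],c[i],q.mean(0).round(1),r)
# tall things
E
```

```text
[694.62074263 116.68746037   2.74221401]
[753.9939217  415.37419362  -6.5189186 ]
[761.59620136 -92.29842079  -0.85312517]
2 [228  47  41  42 646] [249.36068111  68.03250774] [981.1 357.7  63.6] ((984.15283203125, 362.7512512207031), (127.00969696044922, 116.184814453125), 3.5020432472229004)
4 [190  49  44  43 621] [207.72624799  69.61513688] [973.7 478.8  63.3] ((974.2221069335938, 469.8660888671875), (126.54334259033203, 122.10942077636719), 6.6697163581848145)
306 [424 182  44  37 807] [444.37546468 200.50309789] [ 592.  -204.6   65. ] ((595.65576171875, -208.13034057617188), (115.53919219970703, 98.74029541015625), 81.98645782470703)
352 [276 200  44  37 878] [297.57403189 218.48974943] [533.4 208.   64.9] ((534.9259643554688, 207.533203125), (115.2817611694336, 93.2624740600586), 85.05076599121094)
387 [487 216  44  57 976] [509.22336066 249.43852459] [ 455.2 -382.2   64.8] ((474.1157531738281, -383.42071533203125), (117.16609954833984, 155.16978454589844), 84.24254608154297)
395 [211 223  42  34 824] [230.99150485 239.35436893] [471.6 390.8  64.8] ((471.5257568359375, 389.46954345703125), (90.82140350341797, 113.94284057617188), 2.7790639400482178)
446 [  88  268   45   37 1148] [110.38066202 287.12804878] [335.1 711.6  64.9] ((338.03875732421875, 712.5027465820312), (119.5621109008789, 95.41331481933594), 88.90064239501953)
```

```bash
python3 - <<'E'
from h import *
p,d,K,R,t=load('pics/top0.npz')
W=cloud(d,K,R,t)
m=((W[...,2]>74)&(W[...,2]<160)).astype(np.uint8)
m[300:]=0
n,l,s,c=cv2.connectedComponentsWithStats(m)
for i in range(1,n):
    if s[i,4]>15 and 180<c[i][0]<560: 
        q=W[l==i]; r=cv2.minAreaRect(q[:,:2].astype(np.float32)); print(s[i],c[i].round(1),q.mean(0).round(1),q[:,2].max(),r)
E
```

```text
[403  52   6   9  20] [405.9  56. ] [1022.3 -100.1   76. ] 79.33131473272147 ((1022.671630859375, -99.03754425048828), (14.381479263305664, 27.652223587036133), 87.75389099121094)
[219  56  18  18 235] [227.4  64.8] [978.6 418.5  85. ] 97.9580425268483 ((978.8067626953125, 418.11639404296875), (46.81219482421875, 46.548038482666016), 16.902082443237305)
[531 112  16  13 107] [539.1 117.3] [ 839.6 -481.8   78.4] 90.01910868894103 ((839.4752197265625, -481.4751892089844), (47.79010009765625, 25.75114631652832), 63.483951568603516)
[437 191  26  19 276] [448.8 199.1] [ 590.1 -211.    89.1] 99.91522356325014 ((594.0960083007812, -216.4581298828125), (34.93620300292969, 72.3084716796875), 31.316843032836914)
[292 210  15  16 181] [298.8 217.5] [527.3 203.7 105.9] 130.2131010588456 ((531.267822265625, 204.5222625732422), (39.18077087402344, 38.51818084716797), 19.375648498535156)
[223 229  20  20 297] [232.4 238.8] [468.9 383.2  89.5] 103.12699716796689 ((470.7910461425781, 384.25079345703125), (48.005531311035156, 46.02511215209961), 12.07283878326416)
[503 243  19  18 267] [511.9 251.1] [ 446.9 -380.6   87.9] 101.95099607090923 ((446.9827575683594, -380.2137756347656), (45.87330627441406, 45.70625686645508), 31.922094345092773)
[368 244  22  22 383] [378.5 254.7] [425.8  -9.5 127. ] 144.9600926480497 ((427.4765930175781, -11.136070251464844), (55.240699768066406, 55.81838607788086), 11.797409057617188)
```

```bash
cat > ov.py <<'E'
from h import *
p,d,K,R,t=load('pics/top0.npz')
W=cloud(d,K,R,t)
# rectangle fit: all points with z in 50..70 near, plus 2D optimise of containment
from scipy.optimize import minimize
g={'socket':(593,-208,-8),'switch':(534,207,-5),'connector':(447,-381,-5),'holder':(471,390,3)}
out=p.copy(); out=cv2.resize(out,None,fx=4,fy=4,interpolation=cv2.INTER_CUBIC)
fg=(W[...,2]>30)&(W[...,2]<76)
for k,(x,y,a) in g.items():
    # carton silhouette at rim: render polygon, compare w/ color mask (cardboard/any non-grey) using grad
    def poly(q):
        c,s=np.cos(q[2]),np.sin(q[2]); P=[(-45,-57.5),(150,-57.5),(150,57.5),(-45,57.5),(-45,-57.5)]
        return [(q[0]+c*i-s*j,q[1]+s*i+c*j,65) for i,j in P]
    G=cv2.cvtColor(p,cv2.COLOR_BGR2LAB).astype(float); 
    sel=(np.abs(W[...,2]-65)<5)&(np.hypot(W[...,0]-x-50*np.cos(np.radians(a)),W[...,1]-y-50*np.sin(np.radians(a)))<140)
    pts=W[sel][:,:2]
    def cost(q):
        c,s=np.cos(q[2]),np.sin(q[2]); e=pts-q[:2]; X=c*e[:,0]+s*e[:,1];Y=-s*e[:,0]+c*e[:,1]
        sd=np.maximum(np.abs(X-52.5)-97.5,np.abs(Y)-57.5)  # signed dist to outer
        return np.mean(np.clip(sd,0,15)**2)*len(pts)/300
    # symmetric: centre by percentile of rotated extents
    best=None
    for aa in np.radians(np.arange(a-8,a+8.1,.5)):
        c,s=np.cos(aa),np.sin(aa); X=pts@[c,s]; Y=pts@[-s,c]
        ok=(X<np.median(X)+300)
        w=np.percentile(Y,99)-np.percentile(Y,1); 
        if best is None or w<best[0]: best=(w,aa,(np.percentile(Y,99)+np.percentile(Y,1))/2,np.percentile(X,1),np.percentile(X,99))
    w,aa,Y,x0,x1=best; c,s=np.cos(aa),np.sin(aa)
    Xo=x0+45; q=(Xo*c-Y*s,Xo*s+Y*c,aa); print(k,w,np.degrees(aa),q,x1-x0)
    P=np.array([px(K,R,t,z) for z in poly(q)]); cv2.polylines(out,[np.int32(P*4+2)],False,(0,255,0),1)
    c0=px(K,R,t,(q[0],q[1],65)); cv2.circle(out,tuple(np.int32(c0*4+2)),4,(255,0,0),-1)
cv2.imwrite('pics/ova.png',out[560:1080,780:1420]);cv2.imwrite('pics/ovb.png',out[560:1120,1360:2160])
E
python3 ov.py
```

```text
socket 115.06958373049876 -8.0 (np.float64(592.8639113576901), np.float64(-207.63371386517298), np.float64(-0.13962634015954636)) 197.77067497846406
switch 188.72460146828143 -5.5 (np.float64(538.1475204226581), np.float64(245.3526309140031), np.float64(-0.09599310885968812)) 197.12192382180388
connector 115.35137933763855 -7.0 (np.float64(443.4931346414226), np.float64(-379.23087859909776), np.float64(-0.12217304763960307)) 196.22910199292573
holder 192.71394799529338 2.0 (np.float64(473.38016185992836), np.float64(350.856419899123), np.float64(0.03490658503988659)) 197.0290449095064
```

```bash
sed -i 's/    pts=W\[sel\]\[:,:2\]/    pts=W[sel][:,:2]; pts=pts[np.abs((pts-[x,y])@[-np.sin(np.radians(a)),np.cos(np.radians(a))])<72]/' ov.py; python3 ov.py
```

```text
socket 114.27784349658998 -7.499999999999999 (np.float64(592.9352532834209), np.float64(-207.77247298086547), np.float64(-0.1308996938995747)) 197.50101211510162
switch 113.74754924152299 -4.0 (np.float64(534.4668669463113), np.float64(207.12658073787486), np.float64(-0.06981317007977318)) 196.84818383548327
connector 114.84057781231525 -7.0 (np.float64(443.4539092619341), np.float64(-379.4851450849385), np.float64(-0.12217304763960307)) 196.24202424823
holder 112.9761828878676 3.0000000000000004 (np.float64(471.79995514620697), np.float64(389.48562670317295), np.float64(0.05235987755982989)) 196.9955430109706
```

View pics/ova.png

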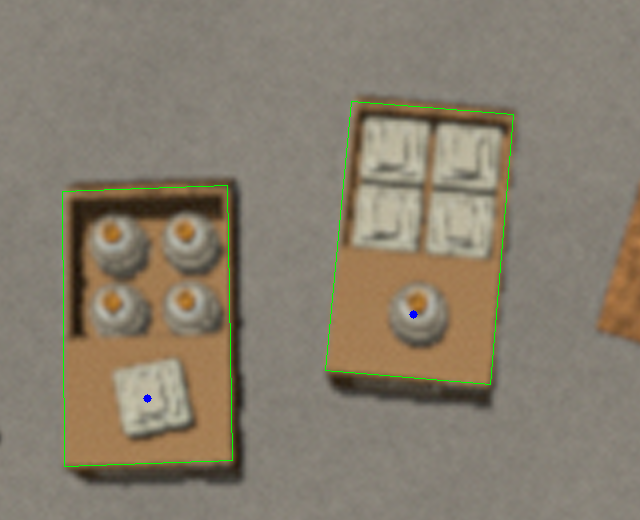

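View pics/ovb.png

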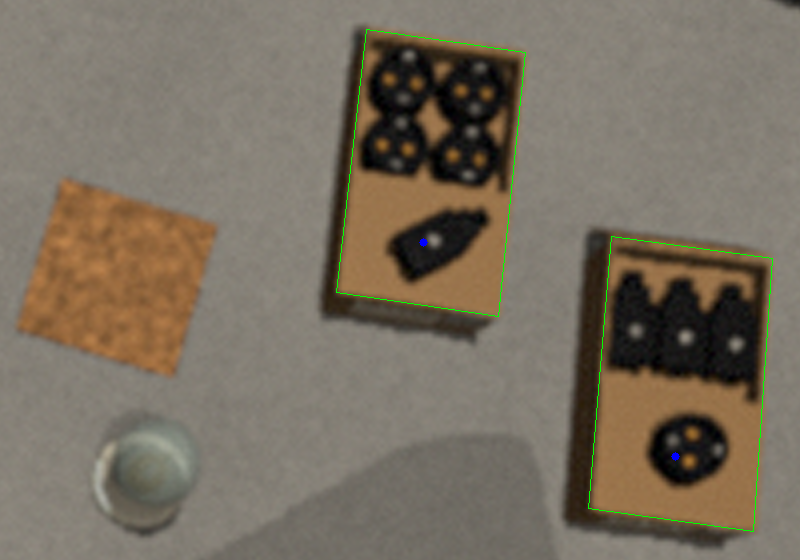

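```bash
cat > pl.py <<'E'
import numpy as np,sys
from scipy.spatial.transform import Rotation as Ro
from cell import sensors
def Rt(yaw): # tool x down, tool y horizontal at angle yaw
    y=np.array([np.cos(yaw),np.sin(yaw),0]);x=np.array([0,0,-1.]);return Ro.from_matrix(np.stack([x,y,np.cross(x,y)],1))
def cur():
    s=sensors.state(); R=Ro.from_euler('xyz',s['tcp_rot']); m=R.as_matrix()
    return s,np.array(s['eef_pos']),R,np.degrees(np.arctan2(m[1,1],m[0,1])),m
def rows(tgts,op,step=45.,turn=0.14):
    """tgts: list of (x,y,z,yawdeg); print rows from present pose"""
    s,p,R,yw,m=cur(); print('t %.1f pos %s yaw %.1f tooly %s F %s op %.1f j %s'%(s['t'],p.round(1),yw,m[:,1].round(2),np.round(s['ft_force'],1),s['opening']*95.1,np.round(s['joints'],2)))
    out=[]
    for x,y,z,w in tgts:
        G=np.array([x,y,z],float);T=Rt(np.radians(w))
        rv=(R.inv()*T).as_rotvec(); n=int(max(np.ceil(np.linalg.norm(G-p)/step),np.ceil(np.abs(rv).max()/turn),1))
        dp=(G-p)/n
        for i in range(n):
            d=R.inv().apply(dp); out.append(list(d.round(1))+list((rv/n).round(3))+[op])
            p=p+dp; R=R*Ro.from_rotvec(rv/n)
        out.append(None)
    k=sum(o is not None for o in out); print(k,'rows')
    print('; '.join('|' if o is None else ' '.join('%g'%v for v in o) for o in out))
E
python3 - <<'E'
from pl import *
from cell import *
import cv2
rows([(447,-380,260,-97)],95);rows([(447,-380,260,83)],95)
c=get_calibration('wrist');print(c)
s,p,R,yw,m=cur()
cw=-np.array(c['R']).T@np.array(c['t']); print('cam in tool',m.T@(cw-p),'optical axis in tool',m.T@np.array(c['R'])[2],np.array(c['R'])@m)
E
```

```text
t 0.1 pos [ 173.8 -600.1  182.5] yaw -73.9 tooly [ 0.28 -0.96 -0.  ] F [ 0.8  0.5 -0.5] op 95.0 j [-1.39  0.49  1.56 -0.    1.09 -0.11]
8 rows
-9.7 -16.9 -40.5 0.05 0 0 95; -9.7 -19 -39.6 0.05 0 0 95; -9.7 -20.9 -38.5 0.05 0 0 95; -9.7 -22.8 -37.4 0.05 0 0 95; -9.7 -24.7 -36.2 0.05 0 0 95; -9.7 -26.5 -34.9 0.05 0 0 95; -9.7 -28.2 -33.6 0.05 0 0 95; -9.7 -29.9 -32.1 0.05 0 0 95; |
t 0.1 pos [ 173.8 -600.1  182.5] yaw -73.9 tooly [ 0.28 -0.96 -0.  ] F [ 0.8  0.5 -0.5] op 95.0 j [-1.39  0.49  1.56 -0.    1.09 -0.11]
20 rows
-3.9 -6.8 -16.2 -0.137 -0 0 95; -3.9 -4.5 -17 -0.137 -0 0 95; -3.9 -2.1 -17.4 -0.137 -0 0 95; -3.9 0.2 -17.5 -0.137 -0 0 95; -3.9 2.6 -17.3 -0.137 -0 0 95; -3.9 5 -16.8 -0.137 -0 0 95; -3.9 7.2 -16 -0.137 -0 0 95; -3.9 9.3 -14.8 -0.137 -0 0 95; -3.9 11.3 -13.4 -0.137 -0 0 95; -3.9 13 -11.8 -0.137 -0 0 95; -3.9 14.5 -9.9 -0.137 -0 0 95; -3.9 15.7 -7.8 -0.137 -0 0 95; -3.9 16.6 -5.6 -0.137 -0 0 95; -3.9 17.2 -3.3 -0.137 -0 0 95; -3.9 17.5 -0.9 -0.137 -0 0 95; -3.9 17.5 1.5 -0.137 -0 0 95; -3.9 17.1 3.9 -0.137 -0 0 95; -3.9 16.4 6.2 -0.137 -0 0 95; -3.9 15.4 8.4 -0.137 -0 0 95; -3.9 14.1 10.4 -0.137 -0 0 95; |
{'mtx': array([[411.04572702,   0.        , 321.47728112],
       [  0.        , 411.04572702, 233.93808648],
       [  0.        ,   0.        ,   1.        ]]), 'R': array([[ 2.78241537e-01, -9.60510766e-01, -8.46382404e-04],
       [-9.34088314e-01, -2.70792512e-01,  2.32702465e-01],
       [-2.23742417e-01, -6.39568955e-02, -9.72547606e-01]]), 't': array([-624.66869411,  -26.20678465,  389.5062232 ])}
cam in tool [-2.01845609e+02  2.87373007e-02 -6.52342794e+01] optical axis in tool [9.72528855e-01 1.30729080e-04 2.32782322e-01] [[-9.75831587e-05  9.99999983e-01 -1.53906188e-04]
 [-2.32782338e-01  1.26962575e-04  9.72528852e-01]
 [ 9.72528855e-01  1.30729080e-04  2.32782322e-01]]
```

Call:
servo_tool:
  steps: "-9.7 -16.9 -40.5 0.05 0 0 95; -9.7 -19 -39.6 0.05 0 0 95; -9.7 -20.9 -38.5 0.05 0 0 95; -9.7 -22.8 -37.4 0.05 0 0 95; -9.7 -24.7 -36.2 0.05 0 0 95; -9.7 -26.5 -34.9 0.05 0 0 95; -9.7 -28.2 -33.6 0.05 0 0 95; -9.7 -29.9 -32.1 0.05 0 0 95"

```text
t: 0.9
eef_pos: [453.1, -375.7, 259.0]
tcp_rot: [-0.983, 1.562, 2.016]
ft_force: [1.0, -0.0, 0.5]
opening: 0.998
```

```bash
cat > wr.py <<'E'
from h import *
from pl import *
from cell import *
def wrist(name,x,y,zmin,zmax,rad=70):
    c=get_calibration('wrist'); p,d=read_camera('wrist')
    K,R,t=[np.array(c[k]) for k in('mtx','R','t')]
    cv2.imwrite(f'pics/{name}.png',p); np.savez(f'pics/{name}.npz',p=p,d=d,mtx=K,R=R,t=t)
    W=cloud(d,K,R,t); 
    m=(W[...,2]>zmin)&(W[...,2]<zmax)&(np.hypot(W[...,0]-x,W[...,1]-y)<rad)&(d>0)
    q=W[m]; print(name,len(q),'zmax %.1f'%q[:,2].max(), 'circle',cv2.minEnclosingCircle(q[:,:2].astype(np.float32)),'rect',cv2.minAreaRect(q[:,:2].astype(np.float32)))
    f=(np.abs(W[...,2]-65)<4)&(np.hypot(W[...,0]-x,W[...,1]-y)<60); print('flap z',np.median(W[...,2][f]) if f.any() else None)
    return W,p,d,K,R,t
E
python3 - <<'E'
from wr import *
s,p,R,yw,m=cur();print(p,yw)
wrist('w1',447,-380,72,110)
E
```

```text
[ 453.05794209 -375.7454257   258.99975973] -98.14381624229328
w1 2151 zmax 97.7 circle ((448.20513916015625, -381.61016845703125), 23.849693298339844) rect ((449.0306091308594, -381.2893371582031), (46.80838394165039, 46.028648376464844), 82.11759948730469)
flap z 65.05788767586427
```

View pics/w1.png

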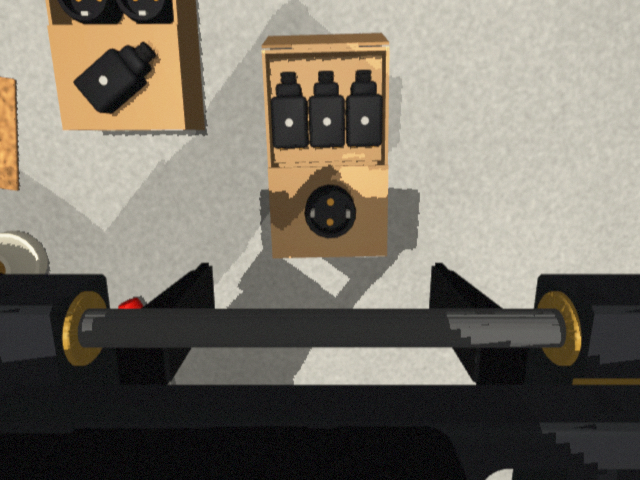

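```bash
cat > fit.py <<'E'
from h import *
def carton(W,x,y,a):
    a0=np.radians(a); e=W[...,:2]-[x,y]; 
    X=e@[np.cos(a0),np.sin(a0)];Y=e@[-np.sin(a0),np.cos(a0)]
    sel=(np.abs(W[...,2]-65)<2.5)&(np.abs(Y)<70)&(X>-60)&(X<165); pts=W[sel][:,:2]
    best=None
    for aa in np.radians(np.arange(a-4,a+4.1,.25)):
        c,s=np.cos(aa),np.sin(aa); X=pts@[c,s]; Y=pts@[-s,c]
        lo,hi=np.percentile(Y,[.5,99.5]); x0,x1=np.percentile(X,[.5,99.5])
        if best is None or hi-lo<best[0]: best=(hi-lo,aa,(lo+hi)/2,x0,x1)
    w,aa,Y,x0,x1=best; c,s=np.cos(aa),np.sin(aa); X=x0+45
    print('carton (%.1f %.1f) yaw %.2f width %.1f len %.1f'%(X*c-Y*s,X*s+Y*c,np.degrees(aa),w,x1-x0))
def connector(W,x,y,zmin,zmax):
    m=(W[...,2]>zmin)&(W[...,2]<zmax)&(np.hypot(W[...,0]-x,W[...,1]-y)<70)
    q=W[m][:,:2].astype(np.float32); r=cv2.minAreaRect(q); print('conn',len(q),r)
E
python3 - <<'E'
from fit import *
p,d,K,R,t=load('pics/w1.npz');W=cloud(d,K,R,t)
carton(W,443.5,-379.5,-7)
connector(W,592,-208,71,110)
m=(W[...,2]>70)&(W[...,2]<110)&(np.hypot(W[...,0]-592,W[...,1]+208)<70); v,u=np.where(m); print(u.min(),u.max(),v.min(),v.max(), W[m][:,2].max())
p,d,K,R,t=load('pics/top0.npz');W=cloud(d,K,R,t)
m=(W[...,2]>-5)&(W[...,2]<15)
hsv=cv2.cvtColor(p,cv2.COLOR_BGR2HSV); mm=(m&(hsv[...,1]>110)).astype(np.uint8); mm[:, :340]=0;mm[:,400:]=0;mm[:180]=0;mm[240:]=0
q=W[mm>0]; print('mat',len(q),cv2.minAreaRect(q[:,:2].astype(np.float32)),q.mean(0))
E
python3 -c "
from pl import *
rows([(448.2,-381.6,110,-97),(448.2,-381.6,69,-97)],95)"
```

```text
carton (444.1 -379.8) yaw -6.75 width 114.1 len 193.5
conn 3471 ((593.9992065429688, -216.51025390625), (34.63728713989258, 70.28518676757812), 29.661701202392578)
73 155 41 112 93.89188798010709
mat 1572 ((579.0523681640625, 1.9924163818359375), (117.91852569580078, 119.38648223876953), 72.9977798461914) [578.25107425   1.98405119   3.9291063 ]
t 0.9 pos [ 457.6 -372.4  260.6] yaw -98.2 tooly [-0.14 -0.99 -0.01] F [1.4 4.6 0.5] op 95.3 j [-0.8   0.38  1.54  0.01  1.23  0.91]
5 rows
37.6 2.9 1.9 -0.005 0 0.002 95; 37.6 2.8 2 -0.005 0 0.002 95; 37.6 2.7 2 -0.005 0 0.002 95; 37.6 2.7 2 -0.005 0 0.002 95; |; 41 0 -0 -0 0 -0 95; |
```

Call:
servo_tool:
  steps: "37 3 2 0 0 0 95; 37 3 2 0 0 0 95; 37 3 2 0 0 0 95; 30 2.5 2 0 0 0 95; 0 0 0 0 0 0 95; 0 0 0 0 0 0 95; 0 0 0 0 0 0 95; 0 0 0 0 0 0 95"

```text
t: 1.75
eef_pos: [452.3, -379.9, 119.1]
tcp_rot: [-2.271, 1.566, 0.735]
ft_force: [0.1, -0.3, 0.4]
opening: 0.996
```

```bash
python3 -c "
from pl import *
rows([(448.2,-381.6,69,-97)],95)"
```

```text
t 1.8 pos [ 452.3 -379.9  119.1] yaw -97.8 tooly [-0.14 -0.99 -0.  ] F [ 0.1 -0.3  0.4] op 94.8 j [-0.81  0.51  1.72  0.01  0.91  0.89]
2 rows
25 1.2 2 -0.007 -0.002 0.002 95; 25 1.1 2 -0.007 -0.002 0.002 95; |
```

Call:
servo_tool:
  steps: "25 1.2 2 0 0 0 95; 18 1.1 2 0 0 0 95; 5 0 0 0 0 0 95; 0 0 0 0 0 0 95; 0 0 0 0 0 0 95; 0 0 0 0 0 0 95; 0 0 0 0 0 0 95; 0 0 0 0 0 0 95"

```text
t: 2.55
eef_pos: [451.9, -384.7, 79.1]
tcp_rot: [2.792, 1.555, -0.485]
ft_force: [-0.5, -0.4, -0.2]
opening: 0.998
```

```bash
python3 -c "
from pl import *
rows([(448.2,-381.6,69,-97)],95)"
```

```text
t 2.5 pos [ 451.9 -384.7   79.1] yaw -97.8 tooly [-0.13 -0.99  0.01] F [-0.5 -0.4 -0.2] op 94.9 j [-0.82  0.56  1.76  0.01  0.81  0.88]
1 rows
10 -2.6 4.2 -0.013 -0.015 -0.006 95; |
```

Call:
servo_tool:
  steps: "10 -2.6 4.2 -0.01 -0.015 -0.006 95; 0 0 0 0 0 0 95; 0 0 0 0 0 0 95; 0 0 0 0 0 0 95; 0 0 0 0 0 0 95; 0 0 0 0 0 0 95; 0 0 0 0 0 0 95; 0 0 0 0 0 0 95"

```text
t: 3.35
eef_pos: [448.0, -381.3, 68.3]
tcp_rot: [-0.61, 1.569, 2.408]
ft_force: [-0.1, -0.2, 0.0]
opening: 0.997
```

```bash
python3 -c "
from pl import *
rows([(448.2,-381.6,69,-97)],95)"
```

```text
t 3.4 pos [ 448.  -381.3   68.3] yaw -97.1 tooly [-0.12 -0.99 -0.  ] F [-0.1 -0.2  0. ] op 94.8 j [-0.82  0.58  1.76 -0.    0.8   0.88]
1 rows
-0.7 0.3 -0.2 -0.002 0.001 0.001 95; |
```

Call:
servo_tool:
  steps: "-0.7 0 0 0 0 0 40; 0 0 0 0 0 0 20; 0 0 0 0 0 0 10; 0 0 0 0 0 0 0; 0 0 0 0 0 0 0; 0 0 0 0 0 0 0; 0 0 0 0 0 0 0; 0 0 0 0 0 0 0"

```text
t: 4.15
eef_pos: [448.0, -381.4, 69.2]
tcp_rot: [-0.588, 1.569, 2.429]
ft_force: [1.1, 0.1, 0.2]
opening: 0.383
```

```bash
python3 -c "
from pl import *
rows([(448.2,-381.6,170,-97),(579,2,150,-90),(579,2,40,-90)],0)"
```

```text
t 4.2 pos [ 448.  -381.4   69.2] yaw -97.1 tooly [-0.12 -0.99 -0.  ] F [1.1 0.1 0.2] op 36.4 j [-0.82  0.58  1.76 -0.    0.8   0.88]
16 rows
-33.6 0 -0 -0.001 0 0 0; -33.6 0.1 -0 -0.001 0 0 0; -33.6 0.1 -0.1 -0.001 0 0 0; |; 2 -39.7 -8.3 -0.012 -0 -0 0; 2 -39.6 -8.8 -0.012 -0 -0 0; 2 -39.5 -9.3 -0.012 -0 -0 0; 2 -39.3 -9.8 -0.012 -0 -0 0; 2 -39.2 -10.2 -0.012 -0 -0 0; 2 -39.1 -10.7 -0.012 -0 -0 0; 2 -39 -11.2 -0.012 -0 -0 0; 2 -38.8 -11.7 -0.012 -0 -0 0; 2 -38.7 -12.1 -0.012 -0 -0 0; 2 -38.5 -12.6 -0.012 -0 -0 0; |; 36.7 0 0 0 -0 -0 0; 36.7 0 0 0 -0 -0 0; 36.7 0 0 0 -0 -0 0; |
```

Call:
servo_tool:
  steps: "0 0 0 0 0 0 0; 0 0 0 0 0 0 0; 0 0 0 0 0 0 0; 0 0 0 0 0 0 0; 0 0 0 0 0 0 0; 0 0 0 0 0 0 0; 0 0 0 0 0 0 0; 0 0 0 0 0 0 0"

```text
t: 4.95
eef_pos: [448.0, -381.4, 69.2]
tcp_rot: [-0.585, 1.569, 2.432]
ft_force: [0.1, -0.7, -0.0]
opening: 0.007
```

```bash
python3 - <<'E'
from cell import *
import cv2
p,d=read_camera('wrist');cv2.imwrite('pics/w2.png',p)
p,d=read_camera('scene');cv2.imwrite('pics/s2.png',cv2.resize(p[250:420,40:260],None,fx=3,fy=3))
E
```

```text
(no output)
```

View pics/w2.png

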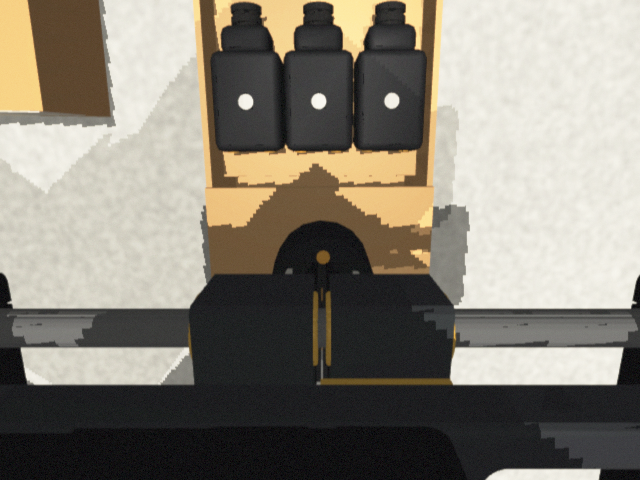

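View pics/s2.png

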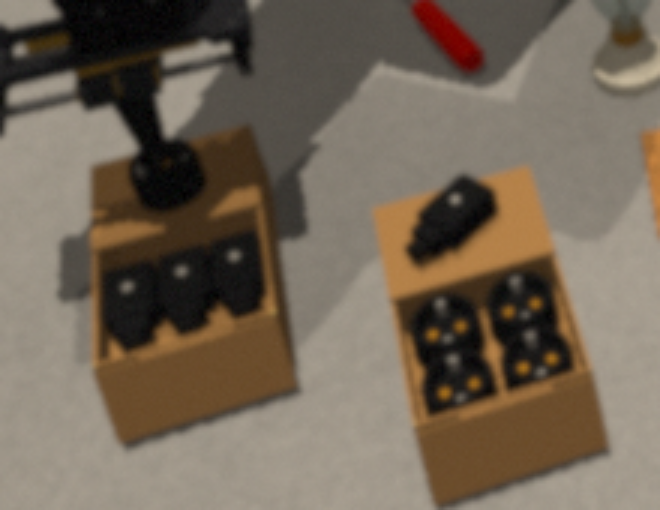

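```bash
python3 - <<'E'
from wr import *
W,p,d,K,R,t=wrist('w3',470,-381,72,100,50)
for u,v in [(280,260),(322,235),(360,260),(322,258),(300,300),(322,300),(250,240)]: print(u,v,W[v,u].round(1),d[v,u])
s,pp,R_,yw,m=cur(); print(pp,px(K,R,t,pp),px(K,R,t,pp-19*m[:,0]), px(K,R,t,(448.2,-381.6,95)))
c=cv2.resize(p[200:400,220:420],None,fx=3,fy=3);cv2.imwrite('pics/w3c.png',c)
E
```

```text
w3 3652 zmax 99.4 circle ((452.15423583984375, -382.0554504394531), 23.178619384765625) rect ((459.9742736816406, -383.0773620605469), (46.336997985839844, 23.58771324157715), 82.55447387695312)
flap z 64.95859190506346
280 260 [ 461.3 -364.3   94.8] 184.013
322 235 [ 469.9 -384.3   92.6] 183.57503
360 260 [ 456.8 -399.8   94.7] 184.06836
322 258 [ 456.4 -382.6   83. ] 196.06973
300 300 [ 483.5 -381.8  198.6] 77.35502
322 300 [ 444.5 -381.1  105.6] 176.86508
250 240 [ 465.2 -346.2   64.9] 212.66692
[ 447.98519265 -381.34171201   69.14958841] [321.5387485  265.93430546] [321.54462908 278.41292673] [322.00356872 283.08234185]
```

View pics/w3c.png

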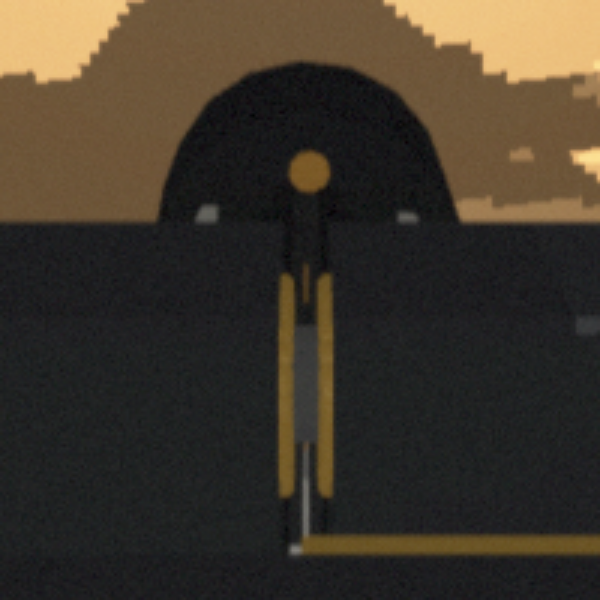

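```bash
python3 - <<'E'
from h import *
for f,pts in (('w1',[(205,275),(211,268),(440,275),(436,270),(450,290)]),('w3',[(312,285),(316,285),(322,270),(322,290),(322,265),(318,268),(318,275),(326,275),(318,295)])):
    p,d,K,R,t=load(f'pics/{f}.npz')
    # camera->tool: from earlier cam in tool
    Rc=np.array([[0,1,0],[-0.2328,0,0.9725],[0.9725,0,0.2328]]) # R_cam * m
    for u,v in pts:
        c=np.array([(u-K[0,2])/K[0,0],(v-K[1,2])/K[1,1],1])*d[v,u]
        print(f,u,v,(Rc.T@c+[-201.8,0,-65.2]).round(1))
E
```

```text
w1 205 275 [-43.5 -47.3 -10.2]
w1 211 268 [-33.6 -47.4  -9.9]
w1 440 275 [-44.4  47.8 -10.5]
w1 436 270 [-38.1  47.9 -10.5]
w1 450 290 [-59.   47.5  -9.7]
w3 312 285 [-122.8   -1.9  -35.6]
w3 316 285 [-60.7  -2.  -12.3]
w3 322 270 [-33.    0.2  -8.8]
w3 322 290 [-35.7   0.2  -0.7]
w3 322 265 [-13.2   0.3  -4.7]
w3 318 268 [-35.2  -1.5 -10.4]
w3 318 275 [-45.   -1.4 -10.7]
w3 326 275 [-49.    1.8 -12.1]
w3 318 295 [-66.8  -1.2 -10.9]
```

```bash
python3 - <<'E'
from h import *
Rc=np.array([[0,1,0],[-0.2328,0,0.9725],[0.9725,0,0.2328]])
for f,b in (('w1',(150,250,240,390)),('w3',(300,345,255,300))):
    p,d,K,R,t=load(f'pics/{f}.npz')
    v,u=np.mgrid[0:480,0:640]; c=np.stack([(u-K[0,2])/K[0,0],(v-K[1,2])/K[1,1],np.ones_like(u,float)],-1)*d[...,None]
    T=c@Rc+[-201.8,0,-65.2]
    u0,u1,v0,v1=b; S=T[v0:v1,u0:u1].reshape(-1,3); S=S[(S[:,0]>-60)&(S[:,0]<30)&(np.abs(S[:,2])<25)]
    h=S[np.argsort(-S[:,0])]; print(f,len(S)); print(h[::max(1,len(h)//25)].round(1))
    cv2.imwrite(f'pics/{f}_f.png',cv2.resize(p[230:400,140:480],None,fx=2.3,fy=2.3))
E
```

```text
w1 1098
[[-30.9 -47.8   5.9]
 [-32.8 -47.4   0.9]
 [-34.  -47.4   4.6]
 [-35.1 -47.4  -4.1]
 [-36.3 -47.2  -1.4]
 [-37.7 -47.4  -5.9]
 [-38.9 -47.4  -9. ]
 [-40.  -47.4  -9.8]
 [-41.  -47.6  -3.6]
 [-42.1 -50.4 -12.3]
 [-43.5 -47.7   2. ]
 [-44.4 -47.4   2.9]
 [-45.6 -48.3 -10.5]
 [-46.6 -47.3  -8.7]
 [-47.7 -53.1 -12. ]
 [-48.9 -47.7  -5.4]
 [-49.9 -54.3 -12. ]
 [-51.  -47.9 -10.3]
 [-52.  -49.1 -10.7]
 [-53.1 -47.9  -7.4]
 [-54.2 -47.6  -0.9]
 [-55.4 -47.4  -4.3]
 [-56.2 -48.8 -12.2]
 [-57.3 -47.6  -5.1]
 [-58.4 -47.2  -5.1]
 [-59.5 -48.7 -11.1]]
w3 1095
[[-11.2  -9.5  -1.5]
 [-12.1   3.6  -6.4]
 [-12.4  -2.6  -7.5]
 [-12.6   5.5  -7. ]
 [-12.8  10.4  -1. ]
 [-12.9  -6.   -7.6]
 [-13.1  -8.4  -9.2]
 [-13.2  -9.3  -5.7]
 [-13.3  -0.2  -6.3]
 [-13.5   6.5  -3.3]
 [-13.6  10.8  -6.3]
 [-13.8  10.7  -9.9]
 [-14.2   7.4  -5.5]
 [-14.8   1.7  -7.7]
 [-33.2  -0.2  -7. ]
 [-34.4   4.5 -12.4]
 [-35.7  -0.2  -1.1]
 [-38.2   3.1 -11.8]
 [-41.    1.4 -10.6]
 [-42.9   5.1 -12.1]
 [-44.9  -5.8 -12.3]
 [-46.6   3.  -12.1]
 [-49.   -1.4 -10.4]
 [-52.5   2.5 -12.1]
 [-55.4   2.1 -11.9]
 [-58.4  -1.7 -10.3]]
```

View pics/w1_f.png

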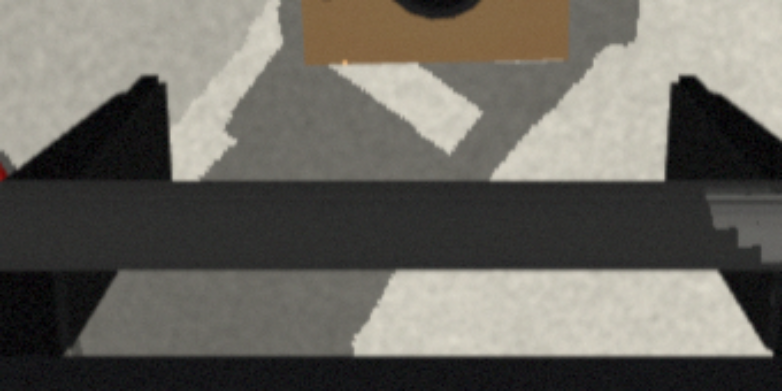

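Call:
servo_tool:
  steps: "-30 0 0 0 0 0 0; -30 0 0 0 0 0 0; 0 0 0 0 0 0 95; 0 0 0 0 0 0 95; 0 0 0 0 0 0 95; 0 0 0 0 0 0 95; 0 0 0 0 0 0 95; 0 0 0 0 0 0 95"

```text
t: 5.9
eef_pos: [446.9, -380.2, 127.3]
tcp_rot: [-0.666, 1.563, 2.352]
ft_force: [-0.3, 0.3, 0.1]
opening: 0.452
```

```bash
python3 - <<'E'
from wr import *
s,p0,R_,yw,m=cur(); print(p0)
W,*_=wrist('w4',448,-381,72,98,60)
c=get_calibration('scene'); p,d=read_camera('scene'); W=cloud(d,*[np.array(c[k]) for k in('mtx','R','t')])
sel=(np.hypot(W[...,0]-p0[0],W[...,1]-p0[1])<75)&(W[...,2]>100)&(d>0)
q=(W[sel]-p0)@m; print(len(q)); 
for lo,hi in((-75,-20),(-20,20),(20,75)):
    r=q[(q[:,1]>lo)&(q[:,1]<hi)]; r=r[np.argsort(-r[:,0])]; print(lo,hi,r[:40:4].round(1))
v,u=np.where(sel);cv2.imwrite('pics/s4.png',cv2.resize(p[180:400,20:240],None,fx=2.7,fy=2.7))
E
```

```text
[ 446.89895665 -380.24876137  127.34482714]
w4 5002 zmax 97.3 circle ((448.0507507324219, -381.56781005859375), 23.857282638549805) rect ((448.49200439453125, -381.7303466796875), (46.55287170410156, 46.29357147216797), 31.408477783203125)
flap z 65.09371765847943
11313
-75 -20 [[-30.5 -29.    2.4]
 [-33.1 -29.3  -7.4]
 [-37.1 -28.3 -11.6]
 [-42.3 -29.9  -8.3]
 [-45.5 -28.7 -11.7]
 [-48.3 -25.6 -10.3]
 [-49.7 -29.9 -10.5]
 [-51.1 -32.7   3.5]
 [-53.4 -28.9 -11.1]
 [-55.6 -31.5 -11.5]]
-20 20 [[-118.3   15.4  -25.8]
 [-120.6    0.3  -28.6]
 [-121.7   -7.2  -29.9]
 [-122.2   -5.6  -29.9]
 [-122.6  -18.3  -29.3]
 [-123.    -2.2  -29.6]
 [-123.8   -0.6  -29.8]
 [-123.9    8.2  -29.5]
 [-124.2    1.   -29.7]
 [-124.7   -6.3  -30.1]]
20 75 [[-32.8  23.5 -10.9]
 [-35.9  22.6  11.3]
 [-37.8  23.9 -13.1]
 [-39.3  25.3 -14.2]
 [-41.1  22.9  -4.4]
 [-42.9  22.4   3.1]
 [-44.3  22.   -1.9]
 [-45.8  21.5   2.7]
 [-49.2  22.3 -10.7]
 [-50.4  22.   -2.5]]
```

View pics/s4.png

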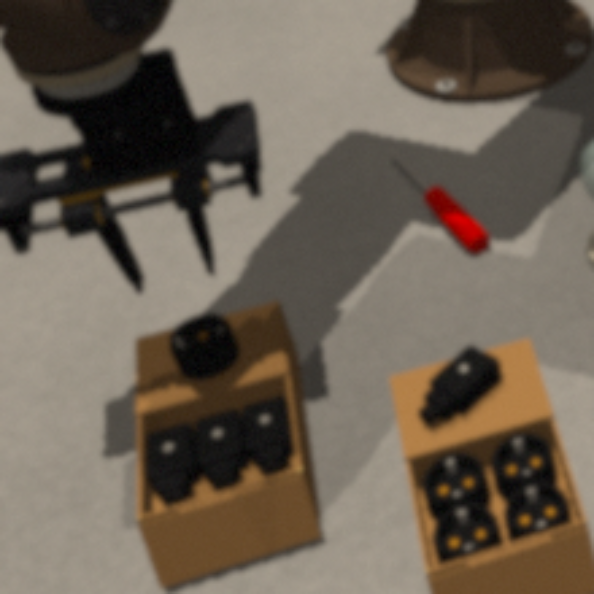

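```bash
sed -i 's/return s,np.array(s\[.eef_pos.\])/return s,np.array(s["eef_pos"])+R.apply([-30.5,0,0])/' pl.py; python3 -c "
from pl import *
rows([(448.1,-381.6,100,-97)],95)"
```

```text
t 6.0 pos [ 447.1 -380.4  158. ] yaw -97.1 tooly [-0.12 -0.99 -0.  ] F [-0.8 -0.3  0.7] op 51.0 j [-0.82  0.5   1.71 -0.    0.94  0.88]
2 rows
29 0.6 -0.7 -0.001 0.003 0.002 95; 29 0.6 -0.7 -0.001 0.003 0.002 95; |
```

Call:
servo_tool:
  steps: "0 0 0 0 0 0 95; 0 0 0 0 0 0 95; 29 0.6 -0.7 0 0 0 95; 29 0.6 -0.7 0 0 0 95; 15 0 0 0 0 0 95; 14 0 0 0 0 0 95; 0 0 0 0 0 0 95; 0 0 0 0 0 0 95"

```text
t: 6.8
eef_pos: [448.6, -382.1, 38.6]
tcp_rot: [-0.659, 1.566, 2.358]
ft_force: [0.3, -0.4, -0.0]
opening: 0.996
```

```bash
python3 -c "
from pl import *
rows([(448.1,-381.6,69,-97)],95)"
```

```text
t 6.8 pos [ 448.7 -382.2   69.1] yaw -97.1 tooly [-0.12 -0.99 -0.  ] F [ 0.3 -0.4 -0. ] op 94.7 j [-0.82  0.62  1.78 -0.    0.75  0.88]
1 rows
0.1 -0.5 0.6 -0.002 0.004 0.003 95; |
```

Call:
servo_tool:
  steps: "0 -0.5 0.6 0 0 0 50; 0 0 0 0 0 0 30; 0 0 0 0 0 0 20; 0 0 0 0 0 0 10; 0 0 0 0 0 0 0; 0 0 0 0 0 0 0; 0 0 0 0 0 0 0; 0 0 0 0 0 0 0"

```text
t: 7.6
eef_pos: [449.0, -382.4, 41.8]
tcp_rot: [1.58, 1.571, -1.686]
ft_force: [0.6, 0.3, -0.6]
opening: 0.497
```

```bash
python3 -c "
from pl import *
rows([(448.2,-381.6,180,-97),(579,2,150,-90),(579,2,40,-90)],0,step=48)"
```

```text
t 7.6 pos [ 449.  -382.4   72.3] yaw -97.1 tooly [-0.12 -0.99  0.  ] F [ 0.6  0.3 -0.6] op 47.3 j [-0.82  0.61  1.78 -0.    0.75  0.88]
15 rows
-35.9 -0.2 0.3 -0.001 -0 -0 0; -35.9 -0.2 0.3 -0.001 -0 -0 0; -35.9 -0.2 0.3 -0.001 -0 -0 0; |; 3.3 -44.1 -9.2 -0.014 -0 -0 0; 3.3 -43.9 -9.8 -0.014 -0 -0 0; 3.3 -43.8 -10.4 -0.014 -0 -0 0; 3.3 -43.7 -11 -0.014 -0 -0 0; 3.3 -43.5 -11.6 -0.014 -0 -0 0; 3.3 -43.3 -12.2 -0.014 -0 -0 0; 3.3 -43.2 -12.8 -0.014 -0 -0 0; 3.3 -43 -13.4 -0.014 -0 -0 0; 3.3 -42.8 -14 -0.014 -0 -0 0; |; 36.7 0 0 0 -0 -0 0; 36.7 0 0 0 -0 -0 0; 36.7 0 0 0 -0 -0 0; |
```

Call:
servo_tool:
  steps: "-36 0 0 0 0 0 0; -36 0 0 0 0 0 0; -36 0 0 0 0 0 0; 3.3 -44.1 -9.2 -0.014 0 0 0; 3.3 -43.9 -9.8 -0.014 0 0 0; 3.3 -43.8 -10.4 -0.014 0 0 0; 3.3 -43.7 -11 -0.014 0 0 0; 3.3 -43.5 -11.6 -0.014 0 0 0"

```text
t: 8.4
eef_pos: [522.7, -167.5, 136.7]
tcp_rot: [-2.864, 1.57, 0.216]
ft_force: [0.6, -1.1, -1.2]
opening: 0.5
```

```bash
python3 -c "
from pl import *
rows([(579,2,130,-90),(579,2,40,-90)],0,step=45)"
```

```text
t 8.4 pos [ 522.7 -167.5  167.2] yaw -93.5 tooly [-0.06 -1.   -0.  ] F [ 0.6 -1.1 -1.2] op 47.5 j [-0.43  0.44  1.8   0.    0.9   1.2 ]
7 rows
7.4 -34.5 -9.2 -0.012 -0 0 0; 7.4 -34.4 -9.6 -0.012 -0 0 0; 7.4 -34.3 -10 -0.012 -0 0 0; 7.4 -34.2 -10.4 -0.012 -0 0 0; 7.4 -34 -10.8 -0.012 -0 0 0; |; 45 0 0 -0 -0 0 0; 45 0 0 -0 -0 0 0; |
```

Call:
servo_tool:
  steps: "7 -34.5 -9.2 -0.012 0 0 0; 7 -34.4 -9.6 -0.012 0 0 0; 7 -34.3 -10 -0.012 0 0 0; 7 -32 -10.4 -0.012 0 0 0; 7 -25 -9 -0.01 0 0 0; 40 0 0 0 0 0 0; 0 0 0 0 0 0 0; 0 0 0 0 0 0 0"

```text
t: 9.2
eef_pos: [579.2, 3.9, 59.8]
tcp_rot: [-2.591, 1.57, 0.558]
ft_force: [0.3, 0.5, -1.0]
opening: 0.498
```

```bash
python3 -c "
from wr import *
rows([(579,2,25,-90)],0,step=45)
W,p,d,K,R,t=wrist('w5',579,2,-50,55,60)
" ; python3 - <<'E'
import cv2
p=cv2.imread('pics/w5.png');cv2.imwrite('pics/w5c.png',p)
E
```

```text
t 9.2 pos [579.2   3.9  90.3] yaw -89.6 tooly [ 0.01 -1.   -0.  ] F [ 0.3  0.5 -1. ] op 47.3 j [-0.11  0.58  1.79  0.    0.77  1.46]
2 rows
32.6 1 0.1 0.003 -0 0 0; 32.6 1 0.1 0.003 -0 0 0; |
w5 16727 zmax 6.8 circle ((579.0177612304688, 2.0118801593780518), 59.98655319213867) rect ((595.5777587890625, 1.9001045227050781), (119.74677276611328, 86.70752716064453), 89.3247299194336)
flap z None
```

View pics/w5.png

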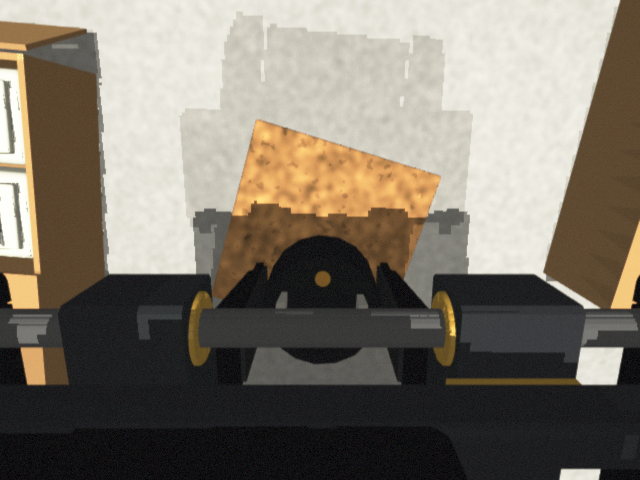

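```bash
cat > held.py <<'E'
from wr import *
# top height of held object relative to tip in tool coords, box around tip
def held(f,R_tip=None,ymax=20,zmax=22):
    p,d,K,R,t=load(f'pics/{f}.npz'); W=cloud(d,K,R,t)
    s,tip,Ro_,yw,m=cur(); T=(W-tip)@m  # assumes pose unchanged since picture
    sel=(np.abs(T[...,1])<ymax)&(np.abs(T[...,2])<zmax)&(T[...,0]>-60)&(T[...,0]<12)
    q=T[sel]; print('n',len(q),'tool-x pct (neg=up from tip)',np.percentile(q[:,0],[2,10,25,50,75]).round(1))
    return q
E
python3 -c "
from held import *
q=held('w5',ymax=19,zmax=22)
h,e=np.histogram(q[:,0],np.arange(-60,12,1)); print([(a,b) for a,b in zip(e,h) if b>10])"
```

```text
n 6685 tool-x pct (neg=up from tip) [-23.8 -23.2 -22.4 -13.5  -9.9]
[(np.int64(-25), np.int64(73)), (np.int64(-24), np.int64(853)), (np.int64(-23), np.int64(1093)), (np.int64(-22), np.int64(358)), (np.int64(-21), np.int64(220)), (np.int64(-20), np.int64(205)), (np.int64(-19), np.int64(173)), (np.int64(-18), np.int64(126)), (np.int64(-17), np.int64(83)), (np.int64(-16), np.int64(65)), (np.int64(-15), np.int64(61)), (np.int64(-14), np.int64(68)), (np.int64(-13), np.int64(54)), (np.int64(-12), np.int64(215)), (np.int64(-11), np.int64(1163)), (np.int64(-10), np.int64(1209)), (np.int64(-9), np.int64(180)), (np.int64(-8), np.int64(44)), (np.int64(-7), np.int64(32)), (np.int64(-6), np.int64(31)), (np.int64(-5), np.int64(33)), (np.int64(-4), np.int64(30)), (np.int64(-3), np.int64(35)), (np.int64(-2), np.int64(36)), (np.int64(-1), np.int64(33)), (np.int64(0), np.int64(25)), (np.int64(1), np.int64(37)), (np.int64(2), np.int64(29)), (np.int64(3), np.int64(31)), (np.int64(4), np.int64(23)), (np.int64(5), np.int64(34)), (np.int64(6), np.int64(18)), (np.int64(7), np.int64(15))]
```

Call:
servo_tool:
  steps: "33 1 0 0 0 0 0; 33 1 0 0 0 0 0; 8 0 0 0 0 0 0; 0 0 0 0 0 0 0; 0 0 0 0 0 0 0; 0 0 0 0 0 0 0; 0 0 0 0 0 0 0; 0 0 0 0 0 0 0"

```text
t: 10.05
eef_pos: [584.9, -1.9, -4.0]
tcp_rot: [3.052, 1.555, -0.087]
ft_force: [-0.8, -0.2, -1.3]
opening: 0.498
```

```bash
python3 -c "
from wr import *
rows([(579,2,11.5,-90)],0,step=45)
"
```

```text
t 10.1 pos [584.5  -1.8  26.5] yaw -89.9 tooly [ 0. -1.  0.] F [-0.8 -0.2 -1.3] op 47.4 j [-0.12  0.67  1.83  0.    0.62  1.45]
1 rows
14.9 -3.9 5.7 0.002 -0.016 -0.001 0; |
```

Call:
servo_tool:
  steps: "7 -3.9 5.7 0 -0.016 0 0; 5 0 0 0 0 0 0; 0 0 0 0 0 0 0; 0 0 0 0 0 0 0; 0 0 0 0 0 0 0; 0 0 0 0 0 0 0; 0 0 0 0 0 0 0; 0 0 0 0 0 0 0"

```text
t: 10.85
eef_pos: [578.9, 2.5, -16.7]
tcp_rot: [0.931, 1.569, -2.208]
ft_force: [-0.3, -0.3, -1.7]
opening: 0.503
```

```bash
python3 -c "
from wr import *
rows([(579,2,11.5,-90)],0,step=45)
"
```

```text
t 10.8 pos [579.    2.6  13.8] yaw -89.9 tooly [ 0. -1.  0.] F [-0.3 -0.3 -1.7] op 47.8 j [-0.11  0.69  1.84 -0.    0.61  1.46]
1 rows
2.3 0.6 -0 0.003 0.001 -0.002 0; |
```

Call:
servo_tool:
  steps: "2.3 0 0 0 0 0 0; 0 0 0 0 0 0 0; 0 0 0 0 0 0 0; 0.7 0 0 0 0 0 0; 0 0 0 0 0 0 0; 0 0 0 0 0 0 0; 0 0 0 0 0 0 0; 0 0 0 0 0 0 0"

```text
t: 11.65
eef_pos: [579.1, 2.5, -19.2]
tcp_rot: [1.329, 1.569, -1.81]
ft_force: [0.2, -0.1, -0.3]
opening: 0.499
```

Call:
servo_tool:
  steps: "0.4 0 0 0 0 0 0; 0 0 0 0 0 0 0; 0 0 0 0 0 0 52; 0 0 0 0 0 0 60; 0 0 0 0 0 0 75; 0 0 0 0 0 0 95; 0 0 0 0 0 0 95; 0 0 0 0 0 0 95"

```text
t: 12.45
eef_pos: [579.3, 2.4, -19.3]
tcp_rot: [1.561, 1.569, -1.578]
ft_force: [-0.9, -0.3, 0.6]
opening: 0.911
```

```bash
python3 -c "
from wr import *
rows([(579,2,190,-90),(575,-195,190,-70),(575,-195,140,-60)],95,step=45)
"
```

```text
t 12.4 pos [579.3   2.5  11.2] yaw -89.9 tooly [ 0. -1.  0.] F [-0.9 -0.3  0.6] op 86.6 j [-0.11  0.7   1.84 -0.    0.61  1.46]
11 rows
-44.7 0.2 0.1 0.001 0 -0 95; -44.7 0.2 0.1 0.001 0 -0 95; -44.7 0.2 0.1 0.001 0 -0 95; -44.7 0.1 0.1 0.001 0 -0 95; |; 0 39.4 0.8 -0.07 0 0 95; 0 39.2 3.5 -0.07 0 0 95; -0 38.9 6.3 -0.07 0 0 95; -0 38.4 9 -0.07 0 0 95; -0 37.7 11.6 -0.07 0 0 95; |; 25 0 -0 -0.087 0 0 95; 25 0 -0 -0.087 0 0 95; |
```

Call:
servo_tool:
  steps: "-45 0 0 0 0 0 95; -45 0 0 0 0 0 95; -45 0 0 0 0 0 95; -45 0 0 0 0 0 95; 0 39.4 0.8 -0.14 0 0 95; 0 39.2 6 -0.14 0 0 95; 0 38 12 -0.14 0 0 95; 0 36 18 -0.14 0 0 95"

```text
t: 13.25
eef_pos: [576.6, -156.9, 169.0]
tcp_rot: [1.112, 1.568, -1.443]
ft_force: [1.0, -0.1, 0.4]
opening: 0.997
```

```bash
python3 -c "
from wr import *
rows([(591,-211.3,160,-150.3)],95,step=45)
"
```

```text
t 13.2 pos [ 576.6 -156.9  199.5] yaw -56.4 tooly [ 0.55 -0.83  0.  ] F [ 1.  -0.1  0.4] op 94.9 j [-0.38  0.47  1.65 -0.    1.03  0.61]
12 rows
3.3 4.4 1.5 0.137 -0 -0 95; 3.3 4.6 0.9 0.137 -0 -0 95; 3.3 4.7 0.3 0.137 -0 -0 95; 3.3 4.7 -0.4 0.137 -0 -0 95; 3.3 4.6 -1 0.137 -0 -0 95; 3.3 4.4 -1.6 0.137 -0 -0 95; 3.3 4.1 -2.2 0.137 -0 -0 95; 3.3 3.8 -2.8 0.137 -0 -0 95; 3.3 3.4 -3.3 0.137 -0 -0 95; 3.3 2.9 -3.7 0.137 -0 -0 95; 3.3 2.4 -4 0.137 -0 -0 95; 3.3 1.8 -4.3 0.137 -0 -0 95; |
```

Call:
servo_tool:
  steps: "0 4.4 1.5 0.14 0 0 95; 0 4.6 0.9 0.14 0 0 95; 0 4.7 0.3 0.14 0 0 95; 0 4.7 -0.4 0.14 0 0 95; 0 4.6 -1 0.14 0 0 95; 0 4.4 -1.6 0.14 0 0 95; 0 4.1 -2.2 0.14 0 0 95; 0 3.8 -2.8 0.14 0 0 95"

```text
t: 14.05
eef_pos: [584.4, -200.5, 168.7]
tcp_rot: [1.96, 1.568, -1.74]
ft_force: [0.7, -0.1, -0.0]
opening: 0.998
```

Call:
servo_tool:
  steps: "0 3.4 -3.3 0.14 0 0 95; 0 2.9 -3.7 0.14 0 0 95; 0 2.4 -4 0.14 0 0 95; 0 1.8 -4.3 0.09 0 0 95; 0 0 0 0 0 0 95; 0 0 0 0 0 0 95; 0 0 0 0 0 0 95; 0 0 0 0 0 0 95"

```text
t: 14.85
eef_pos: [587.4, -219.4, 168.2]
tcp_rot: [1.969, 1.568, -2.26]
ft_force: [0.0, -1.3, -0.6]
opening: 1.002
```

```bash
python3 -c "
from wr import *
from fit import *
rows([(591,-211.3,110,-150.3)],95,step=45)
W,p,d,K,R,t=wrist('w6',594,-216,69.5,100)
carton(W,593,-208,-7.5)
for z in (68,72,80): connector(W,594,-216,z,100)
"
```

```text
t 14.8 pos [ 587.5 -219.3  198.7] yaw -152.3 tooly [-0.89 -0.46  0.  ] F [ 0.  -1.3 -0.6] op 95.3 j [-0.46  0.51  1.57 -0.    1.06  2.2 ]
2 rows
44.3 -3.5 2.8 -0.017 -0.001 -0.001 95; 44.3 -3.5 2.7 -0.017 -0.001 -0.001 95; |
w6 4044 zmax 93.1 circle ((594.2037963867188, -215.67819213867188), 35.98236846923828) rect ((594.2039794921875, -216.1654052734375), (33.991432189941406, 70.36109161376953), 28.142845153808594)
flap z 65.0738124954731
carton (593.8 -207.6) yaw -7.75 width 114.2 len 193.5
conn 4044 ((594.2039794921875, -216.1654052734375), (33.991432189941406, 70.36109161376953), 28.142845153808594)
conn 4034 ((594.2039794921875, -216.1654052734375), (33.991432189941406, 70.36109161376953), 28.142845153808594)
conn 3970 ((594.1949462890625, -216.14849853515625), (33.991432189941406, 70.32269287109375), 28.142845153808594)
```

View pics/w6.png

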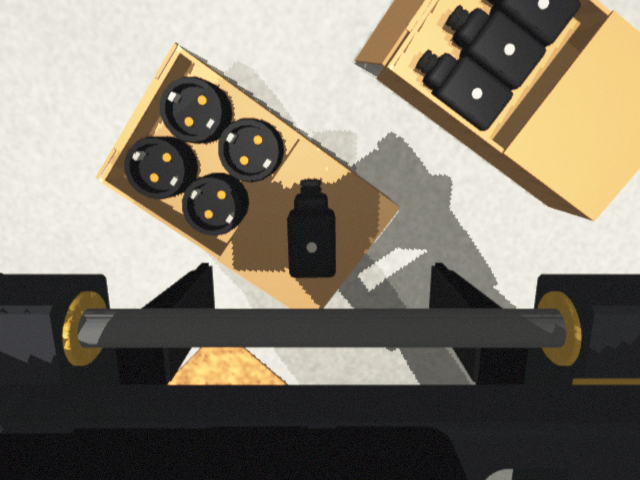

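```bash
python3 -c "
from wr import *
rows([(589.5,-207.4,105,-151.9)],95,step=45)
"
```

```text
t 14.9 pos [ 587.5 -219.3  198.7] yaw -152.3 tooly [-0.89 -0.46  0.  ] F [0.4 0.6 0.7] op 94.7 j [-0.46  0.51  1.57 -0.    1.06  2.2 ]
3 rows
31.2 -2.5 3.2 -0.002 -0 -0.001 95; 31.2 -2.5 3.2 -0.002 -0 -0.001 95; 31.2 -2.5 3.2 -0.002 -0 -0.001 95; |
```

Call:
servo_tool:
  steps: "31 -2.5 3.2 -0.002 0 0 95; 31 -2.5 3.2 -0.002 0 0 95; 31 -2.5 3.2 -0.002 0 0 95; 12 0 0 0 0 0 70; 0 0 0 0 0 0 70; 0 0 0 0 0 0 70; 0 0 0 0 0 0 70; 0 0 0 0 0 0 70"

```text
t: 15.7
eef_pos: [592.2, -208.4, 65.1]
tcp_rot: [-2.857, 1.563, -0.792]
ft_force: [0.1, 0.1, 0.1]
opening: 0.742
```

```bash
python3 -c "
from wr import *
rows([(589.5,-207.4,69.5,-151.9)],70,step=45)
"
```

```text
t 15.7 pos [ 592.  -208.2   95.6] yaw -151.7 tooly [-0.88 -0.47 -0.  ] F [0.1 0.1 0.1] op 70.6 j [-0.44  0.62  1.67 -0.    0.84  2.21]
1 rows
26 1.9 2.1 0.004 -0.008 0.002 70; |
```

Call:
servo_tool:
  steps: "20 1.9 2.1 0.004 -0.008 0.002 70; 7 0 0 0 0 0 70; 0 0 0 0 0 0 70; 0 0 0 0 0 0 70; 0 0 0 0 0 0 70; 0 0 0 0 0 0 70; 0 0 0 0 0 0 70; 0 0 0 0 0 0 70"

```text
t: 16.5
eef_pos: [592.4, -209.1, 43.4]
tcp_rot: [-2.479, 1.562, -0.418]
ft_force: [-0.0, -0.4, 0.1]
opening: 0.736
```

```bash
python3 -c "
from wr import *
rows([(589.5,-207.4,69.5,-151.9)],70,step=45)
"
```

```text
t 16.5 pos [ 592.2 -208.9   73.9] yaw -151.9 tooly [-0.88 -0.47 -0.01] F [-0.  -0.4  0.1] op 70.0 j [-0.44  0.65  1.69  0.    0.79  2.21]
1 rows
4.3 1.7 2.7 -0 -0.007 0.006 70; |
```

Correct and close.

Call:
servo_tool:
  steps: "4.3 1.7 2.7 0 -0.007 0.006 70; 0 0 0 0 0 0 70; 0 0 0 0 0 0 50; 0 0 0 0 0 0 40; 0 0 0 0 0 0 20; 0 0 0 0 0 0 0; 0 0 0 0 0 0 0; 0 0 0 0 0 0 0"

```text
t: 17.3
eef_pos: [589.4, -207.3, 38.6]
tcp_rot: [1.065, 1.57, 3.126]
ft_force: [-0.6, 0.4, -0.9]
opening: 0.352
```

```bash
python3 -c "
from wr import *
rows([(589.5,-207.4,170,-151.9),(440.1,-379.3,170,-97)],0,step=45)
"
```

```text
t 17.3 pos [ 589.4 -207.3   69.1] yaw -151.9 tooly [-0.88 -0.47  0.  ] F [-0.6  0.4 -0.9] op 33.5 j [-0.44  0.66  1.69 -0.    0.79  2.21]
10 rows
-33.6 0 -0 -0 0 -0 0; -33.6 0 -0 -0 0 -0 0; -33.6 0 -0 -0 0 -0 0; |; 0 30.4 -11.6 -0.137 -0 -0 0; 0 31.7 -7.4 -0.137 -0 -0 0; -0 32.4 -3 -0.137 -0 -0 0; 0 32.5 1.5 -0.137 -0 -0 0; 0 32 5.9 -0.137 -0 -0 0; -0 30.9 10.2 -0.137 -0 -0 0; -0 29.2 14.3 -0.137 -0 -0 0; |
```

Call:
servo_tool:
  steps: "-34 0 0 0 0 0 0; -34 0 0 0 0 0 0; -34 0 0 0 0 0 0; 0 30.4 -11.6 -0.137 0 0 0; 0 31.7 -7.4 -0.137 0 0 0; 0 32.4 -3 -0.137 0 0 0; 0 32.5 1.5 -0.137 0 0 0; 0 32 5.9 -0.137 0 0 0"

```text
t: 18.1
eef_pos: [482.0, -331.6, 144.4]
tcp_rot: [0.313, 1.569, 3.088]
ft_force: [1.1, -0.2, -0.5]
opening: 0.356
```

```bash
python3 -c "
from wr import *
rows([(439.8,-379.2,120,-96.9)],0,step=45)
"
```

```text
t 18.1 pos [ 482.1 -331.6  174.9] yaw -111.0 tooly [-0.36 -0.93  0.  ] F [ 1.1 -0.2 -0.5] op 33.8 j [-0.71  0.48  1.7  -0.    0.96  1.22]
2 rows
27.5 29.8 11.2 -0.123 0.001 -0 0; 27.5 28.2 14.8 -0.123 0.001 -0 0; |
```

Call:
servo_tool:
  steps: "0 22 9 -0.123 0 0 0; 20 20 10 -0.1 0 0 0; 20 0 0 0 0 0 0; 0 0 0 0 0 0 0; 0 0 0 0 0 0 0; 0 0 0 0 0 0 0; 0 0 0 0 0 0 0; 0 0 0 0 0 0 0"

```text
t: 18.9
eef_pos: [448.4, -370.5, 106.5]
tcp_rot: [1.792, 1.568, -1.483]
ft_force: [-1.2, -0.3, -0.8]
opening: 0.356
```

```bash
python3 -c "
from wr import *
rows([(439.8,-379.2,85,-96.9)],0,step=45)
from fit import *
W,p,d,K,R,t=wrist('w7',444,-379,140,100)if 0 else (None,)*6
"
```

```text
t 18.9 pos [ 448.4 -370.4  137. ] yaw -97.6 tooly [-0.13 -0.99  0.  ] F [-1.2 -0.3 -0.8] op 33.9 j [-0.8   0.52  1.75 -0.    0.87  0.9 ]
2 rows
26 4.9 3.7 -0.006 -0 -0.001 0; 26 4.9 3.7 -0.006 -0 -0.001 0; |
```

Call:
servo_tool:
  steps: "26 4.9 3.7 0.012 0 0 0; 26 4.9 3.7 0 0 0 0; 4 0 0 0 0 0 0; 0 0 0 0 0 0 0; 0 0 0 0 0 0 0; 0 0 0 0 0 0 0; 0 0 0 0 0 0 0; 0 0 0 0 0 0 0"

```text
t: 19.7
eef_pos: [443.5, -380.2, 55.5]
tcp_rot: [2.343, 1.559, -0.942]
ft_force: [-0.4, 0.1, -0.8]
opening: 0.358
```

```bash
python3 -c "
from wr import *
rows([(439.8,-379.2,70,-96.9)],0,step=45)
from held import *
wrist('w7',444,-379,72,100,45)
q=held('w7',ymax=14,zmax=22)
"
```

```text
t 19.7 pos [ 443.3 -379.9   86. ] yaw -98.2 tooly [-0.14 -0.99  0.01] F [-0.4  0.1 -0.8] op 34.1 j [-0.82  0.59  1.79 -0.    0.75  0.89]
1 rows
16 -0.4 3.7 -0.023 -0.008 -0.009 0; |
w7 736 zmax 100.0 circle ((463.97662353515625, -382.5751953125), 25.059743881225586) rect ((470.7978515625, -383.7227783203125), (46.64918899536133, 34.95875930786133), 81.49811553955078)
flap z 65.11444397810683
n 4792 tool-x pct (neg=up from tip) [-23.2 -22.8 -22.4 -22.  -21.5]
```

View pics/w7.png

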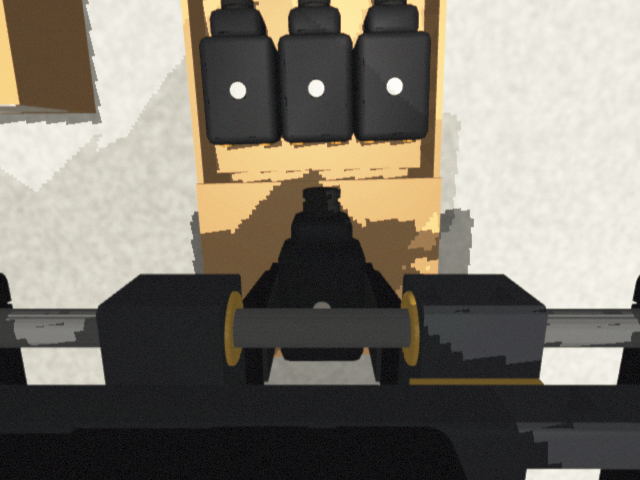

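Call:
servo_tool:
  steps: "8 -0.4 3.7 -0.023 -0.008 -0.009 0; 4 0 0 0 0 0 0; 0 0 0 0 0 0 0; 0 0 0 0 0 0 0; 0 0 0 0 0 0 0; 0 0 0 0 0 0 0; 0 0 0 0 0 0 0; 0 0 0 0 0 0 0"

```text
t: 20.55
eef_pos: [439.7, -379.3, 42.5]
tcp_rot: [-1.25, 1.57, 1.773]
ft_force: [-0.4, 0.6, 0.2]
opening: 0.358
```

```bash
python3 -c "
from wr import *
rows([(439.8,-379.2,69.3,-96.9)],0,step=45)
"
```

```text
t 20.6 pos [ 439.7 -379.4   73. ] yaw -96.8 tooly [-0.12 -0.99 -0.  ] F [-0.4  0.6  0.2] op 34.0 j [-0.83  0.6   1.8   0.    0.74  0.86]
1 rows
3.7 -0.2 -0.1 0.002 0 0.001 0; |
```

Call:
servo_tool:
  steps: "3 0 0 0 0 0 0; 0 0 0 0 0 0 0; 0 0 0 0 0 0 0; 0.8 0 0 0 0 0 0; 0 0 0 0 0 0 0; 0 0 0 0 0 0 0; 0.4 0 0 0 0 0 0; 0 0 0 0 0 0 0"

```text
t: 21.35
eef_pos: [439.8, -379.4, 38.7]
tcp_rot: [-2.178, 1.57, 0.846]
ft_force: [-0.1, -0.0, -1.0]
opening: 0.354
```

Call:
servo_tool:
  steps: "0.4 0 0 0 0 0 0; 0 0 0 0 0 0 0; 0 0 0 0 0 0 36; 0 0 0 0 0 0 40; 0 0 0 0 0 0 50; 0 0 0 0 0 0 60; 0 0 0 0 0 0 70; 0 0 0 0 0 0 70"

```text
t: 22.15
eef_pos: [439.9, -379.6, 38.2]
tcp_rot: [-2.756, 1.57, 0.267]
ft_force: [0.6, -0.4, 1.1]
opening: 0.699
```

```bash
python3 -c "
from wr import *
rows([(441,-379,150,-96.9),(560,-15,170,-90)],95,step=47)
"
```

```text
t 22.1 pos [ 439.9 -379.6   68.7] yaw -96.8 tooly [-0.12 -0.99 -0.  ] F [ 0.6 -0.4  1.1] op 66.4 j [-0.83  0.61  1.8   0.    0.73  0.86]
11 rows
-40.6 -0.4 -0.5 0.001 -0 0 95; -40.6 -0.3 -0.5 0.001 -0 0 95; |; -2.2 -41.7 -8.3 -0.013 0 0 95; -2.2 -41.6 -8.8 -0.013 0 0 95; -2.2 -41.5 -9.4 -0.013 0 0 95; -2.2 -41.4 -9.9 -0.013 0 0 95; -2.2 -41.2 -10.5 -0.013 0 0 95; -2.2 -41.1 -11 -0.013 0 0 95; -2.2 -40.9 -11.6 -0.013 0 0 95; -2.2 -40.8 -12.1 -0.013 0 0 95; -2.2 -40.6 -12.7 -0.013 0 0 95; |
```

Call:
servo_tool:
  steps: "-41 0 0 0 0 0 95; -41 0 0 0 0 0 95; -20 0 0 0 0 0 95; 0 -41.7 -8.3 -0.013 0 0 95; 0 -41.6 -8.8 -0.013 0 0 95; 0 -41.5 -9.4 -0.013 0 0 95; 0 -41.4 -9.9 -0.013 0 0 95; 0 -41.2 -10.5 -0.013 0 0 95"

```text
t: 22.95
eef_pos: [506.7, -175.7, 144.6]
tcp_rot: [2.941, 1.568, -0.26]
ft_force: [0.8, 0.3, 0.1]
opening: 0.996
```

Call:
servo_tool:
  steps: "0 -41 -11 -0.013 0 0 95; 0 -41 -11.6 -0.013 0 0 95; 0 -35 -12 -0.013 0 0 95; 0 -20 -8 -0.013 0 0 95; 0 0 0 0 0 0 95; 0 0 0 0 0 0 95; 0 0 0 0 0 0 95; 0 0 0 0 0 0 95"

```text
t: 23.75
eef_pos: [556.4, -31.5, 145.1]
tcp_rot: [2.919, 1.568, -0.223]
ft_force: [-0.3, -0.4, -0.4]
opening: 0.997
```

```bash
python3 -c "
from wr import *
rows([(579,2,60,-90)],95,step=47)
wrist('w8',579,2,12,50,60)
rows([(579,2,60,-90)],95,step=47)
"
```

```text
t 23.8 pos [556.3 -31.5 175.6] yaw -90.0 tooly [-0. -1.  0.] F [-0.3 -0.4 -0.4] op 94.8 j [-0.17  0.44  1.77 -0.    0.93  1.4 ]
3 rows
38.5 -11.2 -7.4 -0 -0.001 -0 95; 38.5 -11.2 -7.5 -0 -0.001 -0 95; 38.5 -11.2 -7.5 -0 -0.001 -0 95; |
w8 2979 zmax 36.2 circle ((578.0562133789062, 2.4746148586273193), 24.01165008544922) rect ((578.3095703125, 2.0555686950683594), (47.02913284301758, 46.41706848144531), 41.52487564086914)
flap z None
t 23.8 pos [556.4 -31.5 175.6] yaw -90.1 tooly [-0. -1.  0.] F [-0.5  0.5  0.6] op 95.0 j [-0.18  0.44  1.77 -0.    0.93  1.4 ]
3 rows
38.5 -11.2 -7.4 -0 -0.001 -0 95; 38.5 -11.2 -7.5 -0 -0.001 -0 95; 38.5 -11.2 -7.5 -0 -0.001 -0 95; |
```

View pics/w8.png

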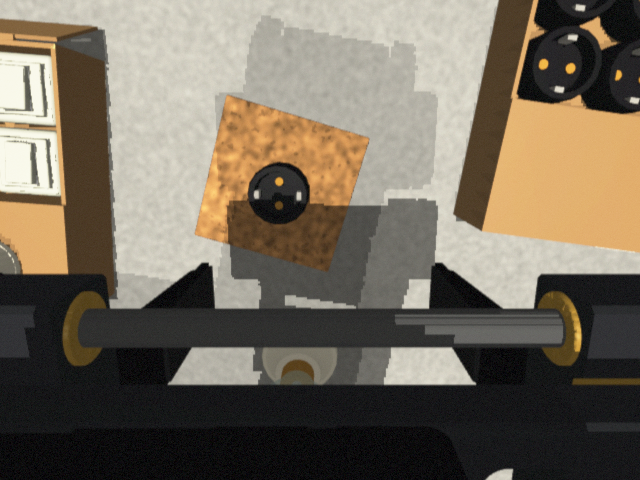

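Call:
servo_tool:
  steps: "0 -17 -11 0 0 0 95; 0 -17 -11 0 0 0 95; 39 0 0 0 0 0 95; 39 0 0 0 0 0 95; 39 0 0 0 0 0 95; 10 0 0 0 0 0 95; 0 0 0 0 0 0 95; 0 0 0 0 0 0 95"

```text
t: 24.6
eef_pos: [581.7, -3.0, 17.7]
tcp_rot: [2.964, 1.561, -0.188]
ft_force: [0.7, -0.3, 0.1]
opening: 1.001
```

```bash
python3 -c "
from wr import *
rows([(578.1,2.2,9,-90)],95,step=47)
"
```

```text
t 24.6 pos [581.4  -3.   48.2] yaw -90.6 tooly [-0.01 -1.    0.  ] F [ 0.7 -0.3  0.1] op 95.2 j [-0.12  0.64  1.82 -0.    0.67  1.46]
1 rows
39.2 -5.2 3.7 -0.011 -0.009 -0.002 95; |
```

Call:
servo_tool:
  steps: "18 -5.2 3.7 -0.011 -0.009 0 95; 18 0 0 0 0 0 95; 0 0 0 0 0 0 95; 0 0 0 0 0 0 95; 0 0 0 0 0 0 95; 0 0 0 0 0 0 95; 0 0 0 0 0 0 95; 0 0 0 0 0 0 95"

```text
t: 25.4
eef_pos: [581.4, 2.6, -13.6]
tcp_rot: [2.849, 1.561, -0.29]
ft_force: [0.2, 0.6, 0.6]
opening: 0.998
```

```bash
python3 -c "
from wr import *
rows([(578.1,2.2,9,-90)],95,step=47)
"
```

```text
t 25.4 pos [581.1   2.7  16.9] yaw -89.9 tooly [ 0. -1.  0.] F [0.2 0.6 0.6] op 94.9 j [-0.11  0.69  1.84 -0.    0.61  1.46]
1 rows
7.9 0.4 3.1 0.002 -0.01 -0.003 95; |
```

Call:
servo_tool:
  steps: "7.5 0.4 3.1 0 -0.01 -0.003 95; 0 0 0 0 0 0 80; 0 0 0 0 0 0 60; 0 0 0 0 0 0 30; 0 0 0 0 0 0 0; 0 0 0 0 0 0 0; 0 0 0 0 0 0 0; 0 0 0 0 0 0 0"

```text
t: 26.2
eef_pos: [578.1, 2.0, -21.7]
tcp_rot: [-0.299, 1.57, 2.845]
ft_force: [-0.7, -0.3, -0.9]
opening: 0.5
```

```bash
python3 -c "
from wr import *
rows([(578.1,2.2,170,-90),(593.5,-207.7,170,-97)],0,step=47)
"
```

```text
t 26.2 pos [578.2   2.    8.8] yaw -89.9 tooly [ 0. -1. -0.] F [-0.7 -0.3 -0.9] op 47.6 j [-0.11  0.7   1.84  0.    0.6   1.46]
9 rows
-40.3 -0.1 0.1 0.001 0 0 0; -40.3 -0.1 0.1 0.001 0 0 0; -40.3 -0.1 0 0.001 0 0 0; -40.3 -0.1 0 0.001 0 0 0; |; -0 42 -3.1 0.024 0 -0 0; -0 41.9 -4.1 0.024 0 -0 0; -0 41.8 -5.1 0.024 0 -0 0; -0 41.6 -6.1 0.024 0 -0 0; -0 41.5 -7.2 0.024 0 -0 0; |
```

Call:
servo_tool:
  steps: "-40 0 0 0 0 0 0; -40 0 0 0 0 0 0; -40 0 0 0 0 0 0; -20 0 0 0 0 0 0; 0 42 -3.1 0.024 0 0 0; 0 42 -4.1 0.024 0 0 0; 0 42 -5.1 0.024 0 0 0; 0 41.6 -6.1 0.024 0 0 0"

```text
t: 27.0
eef_pos: [590.8, -166.4, 124.1]
tcp_rot: [-0.029, 1.568, 3.024]
ft_force: [0.6, 1.0, -0.6]
opening: 0.499
```

```bash
python3 -c "
from wr import *
rows([(593.5,-207.7,120,-97)],0,step=47)
"
```

```text
t 27.0 pos [ 590.9 -166.4  154.6] yaw -95.1 tooly [-0.09 -1.   -0.  ] F [ 0.6  1.  -0.6] op 47.5 j [-0.38  0.54  1.65 -0.    0.96  1.28]
2 rows
17.3 20.5 -3.2 0.017 0.001 0 0; 17.3 20.4 -3.5 0.017 0.001 0 0; |
```

Call:
servo_tool:
  steps: "0 13 -3 0.017 0 0 0; 30 12 -3.5 0.015 0 0 0; 25 0 0 0 0 0 0; 0 0 0 0 0 0 0; 0 0 0 0 0 0 0; 0 0 0 0 0 0 0; 0 0 0 0 0 0 0; 0 0 0 0 0 0 0"

```text
t: 27.8
eef_pos: [596.0, -196.4, 71.1]
tcp_rot: [2.479, 1.569, -0.79]
ft_force: [-0.2, -0.8, -2.3]
opening: 0.501
```

```bash
python3 -c "
from wr import *
rows([(593.5,-207.7,75,-97)],0,step=47)
"
```

```text
t 27.8 pos [ 595.9 -196.4  101.6] yaw -97.3 tooly [-0.13 -0.99  0.  ] F [-0.2 -0.8 -2.3] op 47.6 j [-0.42  0.62  1.66 -0.    0.86  1.28]
1 rows
26.6 11.5 1 -0.005 -0.002 -0.001 0; |
```

Call:
servo_tool:
  steps: "8 11.5 1 0 0 0 0; 15 0 0 0 0 0 0; 0 0 0 0 0 0 0; 0 0 0 0 0 0 0; 0 0 0 0 0 0 0; 0 0 0 0 0 0 0; 0 0 0 0 0 0 0; 0 0 0 0 0 0 0"

```text
t: 28.6
eef_pos: [593.7, -208.7, 47.0]
tcp_rot: [2.622, 1.567, -0.647]
ft_force: [0.4, -0.4, -1.1]
opening: 0.5
```

```bash
python3 -c "
from wr import *
rows([(593.5,-207.7,70.3,-97)],0,step=47)
from held import *
wrist('w9',594,-207,66,150,45)
q=held('w9',ymax=19,zmax=22)
"
```

```text
t 28.6 pos [ 593.6 -208.6   77.5] yaw -97.3 tooly [-0.13 -0.99  0.  ] F [ 0.4 -0.4 -1.1] op 47.5 j [-0.44  0.65  1.68 -0.    0.81  1.26]
1 rows
7.2 -0.9 0.3 -0.005 -0.003 -0.002 0; |
w9 13280 zmax 150.0 circle ((594.068603515625, -207.01434326171875), 44.93008041381836) rect ((595.4860229492188, -204.78036499023438), (84.4039535522461, 89.3425064086914), 52.5920524597168)
flap z 65.10555253626592
n 6790 tool-x pct (neg=up from tip) [-26.2 -25.6 -24.8 -15.9 -12.2]
```

Call:
servo_tool:
  steps: "6 -0.9 0.3 -0.005 -0.003 -0.002 0; 0 0 0 0 0 0 0; 0 0 0 0 0 0 0; 1 0 0 0 0 0 0; 0 0 0 0 0 0 0; 0 0 0 0 0 0 0; 0 0 0 0 0 0 0; 0 0 0 0 0 0 0"

```text
t: 29.45
eef_pos: [593.6, -207.6, 39.6]
tcp_rot: [-1.575, 1.57, 1.445]
ft_force: [0.2, 0.2, -1.1]
opening: 0.5
```

Tip 70.1; lower a bit more and release.

Call:
servo_tool:
  steps: "0.5 0 0 0 0 0 0; 0 0 0 0 0 0 0; 0 0 0 0 0 0 50; 0 0 0 0 0 0 54; 0 0 0 0 0 0 65; 0 0 0 0 0 0 80; 0 0 0 0 0 0 95; 0 0 0 0 0 0 95"

```text
t: 30.25
eef_pos: [594.0, -207.8, 39.5]
tcp_rot: [-3.12, 1.57, -0.1]
ft_force: [0.5, 0.7, -0.8]
opening: 0.85
```

```bash
python3 -c "
from wr import *
rows([(593.5,-207.7,190,-97),(545,0,190,-95),(455,385,190,-82)],95,step=48)
"
```

```text
t 30.2 pos [ 594.  -207.8   70. ] yaw -97.0 tooly [-0.12 -0.99 -0.  ] F [ 0.5  0.7 -0.8] op 80.8 j [-0.44  0.66  1.68  0.    0.8   1.25]
17 rows
-40 -0 0.1 0 -0 0 95; -40 -0 0.1 0 -0 0 95; -40 -0 0.1 0 -0 0 95; |; 0 -40 14.7 -0.007 0 -0 95; 0 -40.1 14.4 -0.007 0 -0 95; 0 -40.2 14.1 -0.007 0 -0 95; 0 -40.3 13.8 -0.007 0 -0 95; 0 -40.4 13.6 -0.007 0 -0 95; |; 0 -41.7 13.7 -0.025 0 0 95; 0 -42.1 12.6 -0.025 0 0 95; 0 -42.4 11.6 -0.025 0 0 95; 0 -42.7 10.5 -0.025 0 0 95; 0 -42.9 9.4 -0.025 0 0 95; 0 -43.1 8.3 -0.025 0 0 95; 0 -43.3 7.2 -0.025 0 0 95; 0 -43.5 6.1 -0.025 0 0 95; 0 -43.6 5.1 -0.025 0 0 95; |
```

Call:
servo_tool:
  steps: "-40 0 0 0 0 0 95; -40 0 0 0 0 0 95; -40 0 0 0 0 0 95; 0 -40 14.7 -0.007 0 0 95; 0 -40.1 14.4 -0.007 0 0 95; 0 -40.2 14 -0.007 0 0 95; 0 -40.3 13.8 -0.007 0 0 95; 0 -40.4 13.6 -0.007 0 0 95"

```text
t: 31.05
eef_pos: [544.8, 1.5, 164.2]
tcp_rot: [-3.021, 1.568, 0.028]
ft_force: [0.6, 0.1, 0.1]
opening: 0.998
```

Call:
servo_tool:
  steps: "0 -42 13.7 -0.025 0 0 95; 0 -42.1 12.6 -0.025 0 0 95; 0 -42.4 11.6 -0.025 0 0 95; 0 -42.7 10.5 -0.025 0 0 95; 0 -43 9.4 -0.025 0 0 95; 0 -43 8.3 -0.025 0 0 95; 0 -43.3 7.2 -0.025 0 0 95; 0 -43.5 6 -0.025 0 0 95"

```text
t: 31.85
eef_pos: [461.1, 357.9, 165.5]
tcp_rot: [-3.126, 1.565, 0.13]
ft_force: [0.9, -0.6, -0.3]
opening: 0.996
```

```bash
python3 -c "
from wr import *
rows([(455,375,190,-78)],95,step=48)
"
```

```text
t 31.9 pos [460.9 357.8 196. ] yaw -83.5 tooly [ 0.11 -0.99 -0.  ] F [ 0.9 -0.6 -0.3] op 94.7 j [ 0.55  0.45  1.69 -0.    1.    2.01]
1 rows
6 -17.7 4 -0.096 -0.006 -0 95; |
```

Call:
servo_tool:
  steps: "6 0 4 -0.096 -0.006 0 95; 0 0 0 0 0 0 95; 0 0 0 0 0 0 95; 0 0 0 0 0 0 95; 0 0 0 0 0 0 95; 0 0 0 0 0 0 95; 0 0 0 0 0 0 95; 0 0 0 0 0 0 95"

```text
t: 32.65
eef_pos: [456.8, 360.0, 160.3]
tcp_rot: [-2.753, 1.569, 0.596]
ft_force: [0.4, -0.7, 0.3]
opening: 1.0
```

```bash
python3 -c "
from wr import *
from fit import *
W,p,d,K,R,t=wrist('w10',470,384,74,100,50)
carton(W,471.8,389.5,3)
for z in (80,84): connector(W,470.8,384,z,100)
m=(W[...,2]>74)&(W[...,2]<135)&(np.hypot(W[...,0]-531,W[...,1]-204)<50); q=W[m]; print('holder',len(q)); 
if len(q): print(cv2.minEnclosingCircle(q[:,:2].astype(np.float32)),q[:,2].max())
carton(W,534.5,207,-4)
rows([(470.8,384,90,-78)],95,step=48)
"
```

```text
w10 4507 zmax 98.6 circle ((471.02423095703125, 385.5865478515625), 30.89067268371582) rect ((470.80963134765625, 385.72979736328125), (46.257450103759766, 46.023651123046875), 13.002492904663086)
flap z 65.10233520807856
carton (472.0 391.5) yaw 2.50 width 114.2 len 165.0
conn 4461 ((470.8091125488281, 385.73223876953125), (46.25727462768555, 46.01887512207031), 13.003252983093262)
conn 4391 ((470.91119384765625, 385.734130859375), (46.00563430786133, 45.96599197387695), 13.0217924118042)
holder 4323
((532.0053100585938, 205.72691345214844), 20.084882736206055) 124.77831627216601
carton (535.0 208.9) yaw -4.00 width 114.5 len 114.3
t 32.7 pos [456.8 360.  190.8] yaw -78.1 tooly [ 0.21 -0.98 -0.  ] F [-0.7 -0.1 -0.5] op 95.0 j [0.55 0.45 1.7  0.   0.99 1.92]
3 rows
33.6 -6.8 -6.2 -0.001 -0.001 0 95; 33.6 -6.8 -6.2 -0.001 -0.001 0 95; 33.6 -6.8 -6.2 -0.001 -0.001 0 95; |
```

View pics/w10.png

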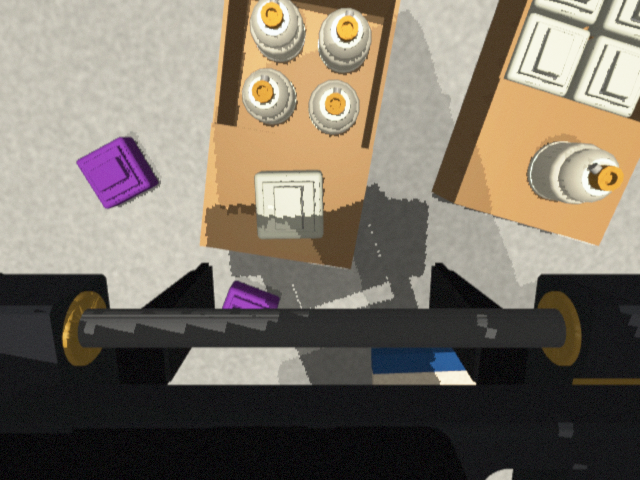

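Call:
servo_tool:
  steps: "15 -8.5 -5 0 0 0 95; 34 -8.5 -5 -0.019 0 0 95; 34 -8.5 -5 0 0 0 95; 10 0 0 0 0 0 80; 0 0 0 0 0 0 80; 0 0 0 0 0 0 80; 0 0 0 0 0 0 80; 0 0 0 0 0 0 80"

```text
t: 33.5
eef_pos: [468.0, 391.1, 64.4]
tcp_rot: [-2.783, 1.565, 0.585]
ft_force: [0.3, 0.7, 0.9]
opening: 0.842
```

```bash
python3 -c "
from wr import *
rows([(470.9,385.7,69,-77)],80,step=47)
"
```

```text
t 33.5 pos [467.9 391.   94.9] yaw -77.0 tooly [ 0.22 -0.97 -0.  ] F [0.3 0.7 0.9] op 80.1 j [ 0.59  0.6   1.72 -0.    0.81  1.93]
1 rows
25.9 5.9 -1.6 -0.001 -0.006 0.002 80; |
```

Call:
servo_tool:
  steps: "12 5.9 -1.6 0 -0.006 0.002 80; 11 0 0 0 0 0 80; 0 0 0 0 0 0 80; 0 0 0 0 0 0 80; 0 0 0 0 0 0 80; 0 0 0 0 0 0 80; 0 0 0 0 0 0 80; 0 0 0 0 0 0 80"

```text
t: 34.3
eef_pos: [472.1, 385.3, 41.5]
tcp_rot: [-2.692, 1.568, 0.675]
ft_force: [-0.0, 0.7, 0.7]
opening: 0.841
```

```bash
python3 -c "
from wr import *
rows([(470.9,385.7,69,-77)],80,step=47)
"
```

```text
t 34.3 pos [472.  385.3  72. ] yaw -77.1 tooly [ 0.22 -0.97 -0.  ] F [-0.   0.7  0.7] op 80.0 j [0.58 0.64 1.73 0.   0.77 1.92]
1 rows
3 -0.7 1 -0.001 -0.002 0.001 80; |
```

Call:
servo_tool:
  steps: "3 -0.7 1 0 -0.002 0 80; 0 0 0 0 0 0 70; 0 0 0 0 0 0 50; 0 0 0 0 0 0 20; 0 0 0 0 0 0 0; 0 0 0 0 0 0 0; 0 0 0 0 0 0 0; 0 0 0 0 0 0 0"

```text
t: 35.1
eef_pos: [470.9, 386.0, 38.4]
tcp_rot: [-1.838, 1.57, 1.53]
ft_force: [-1.1, -0.3, -0.2]
opening: 0.48
```

```bash
python3 -c "
from wr import *
rows([(470.9,385.7,190,-77),(579,2,190,-90)],0,step=47)
"
```

```text
t 35.1 pos [470.9 385.9  68.9] yaw -77.1 tooly [ 0.22 -0.97 -0.  ] F [-1.1 -0.3 -0.2] op 45.6 j [0.58 0.64 1.73 0.   0.77 1.92]
12 rows
-40.4 0 -0 -0 -0 0 0; -40.4 0.1 -0 -0 -0 0 0; -40.4 0.1 0 -0 -0 0 0; |; 0 44.2 -2.1 0.025 0 0 0; 0 44.2 -3.2 0.025 0 0 0; 0 44.1 -4.3 0.025 0 0 0; 0 44 -5.4 0.025 0 0 0; 0 43.8 -6.6 0.025 0 0 0; 0 43.6 -7.7 0.025 0 0 0; 0 43.4 -8.8 0.025 0 0 0; 0 43.2 -9.8 0.025 0 0 0; 0 42.9 -10.9 0.025 0 0 0; |
```

Call:
servo_tool:
  steps: "-42 0 0 0 0 0 0; -42 0 0 0 0 0 0; -42 0 0 0 0 0 0; 0 44 -2 0.025 0 0 0; 0 44 -3.2 0.025 0 0 0; 0 44 -4.3 0.025 0 0 0; 0 44 -5.4 0.025 0 0 0; 0 44 -6.6 0.025 0 0 0"

```text
t: 35.9
eef_pos: [530.7, 170.4, 169.2]
tcp_rot: [-2.632, 1.57, 0.615]
ft_force: [0.0, 1.3, -0.5]
opening: 0.483
```

Call:
servo_tool:
  steps: "0 44 -7.7 0.025 0 0 0; 0 43.4 -8.8 0.025 0 0 0; 0 43 -9.8 0.025 0 0 0; 0 38 -10.9 0.025 0 0 0; 0 0 0 0 0 0 0; 0 0 0 0 0 0 0; 0 0 0 0 0 0 0; 0 0 0 0 0 0 0"

```text
t: 36.7
eef_pos: [580.2, -6.6, 169.1]
tcp_rot: [-2.79, 1.57, 0.346]
ft_force: [-0.7, 0.6, 0.0]
opening: 0.479
```

```bash
python3 -c "
from wr import *
rows([(579,2,40,-90)],0,step=47)
"
```

```text
t 36.7 pos [580.2  -6.6 199.6] yaw -90.3 tooly [-0. -1. -0.] F [-0.7  0.6  0. ] op 45.5 j [-0.13  0.44  1.69  0.    1.01  1.45]
4 rows
39.9 -2.1 0.3 -0.001 -0 0 0; 39.9 -2.1 0.3 -0.001 -0 0 0; 39.9 -2.2 0.3 -0.001 -0 0 0; 39.9 -2.2 0.3 -0.001 -0 0 0; |
```

Call:
servo_tool:
  steps: "40 -3 0.3 0 0 0 0; 40 -3 0.3 0 0 0 0; 40 -3 0.3 0 0 0 0; 35 -2 2 0 -0.005 0 0; 5 0 0 0 -0.004 0 0; 0 0 0 0 0 0 0; 0 0 0 0 0 0 0; 0 0 0 0 0 0 0"

```text
t: 37.5
eef_pos: [580.3, 11.6, 10.1]
tcp_rot: [2.775, 1.569, -0.361]
ft_force: [-0.0, -0.2, -0.1]
opening: 0.481
```

```bash
python3 -c "
from wr import *
rows([(579,2,10,-90)],0,step=47)
"
```

```text
t 37.5 pos [580.3  11.6  40.6] yaw -89.7 tooly [ 0.01 -1.    0.  ] F [-0.  -0.2 -0.1] op 45.7 j [-0.09  0.65  1.82 -0.    0.67  1.47]
1 rows
30.6 9.6 1.4 0.006 -0.001 -0 0; |
```

Call:
servo_tool:
  steps: "15 8 1 0 0 0 0; 11 0 0 0 0 0 0; 0 0 0 0 0 0 0; 0 0 0 0 0 0 0; 0 0 0 0 0 0 0; 0 0 0 0 0 0 0; 0 0 0 0 0 0 0; 0 0 0 0 0 0 0"

```text
t: 38.3
eef_pos: [583.3, 3.8, -9.8]
tcp_rot: [3.011, 1.559, -0.125]
ft_force: [0.6, -0.1, -1.1]
opening: 0.485
```

```bash
python3 -c "
from wr import *
rows([(579,2,8.5,-90)],0,step=47)
"
```

```text
t 38.3 pos [582.9   3.8  20.7] yaw -89.6 tooly [ 0.01 -1.    0.  ] F [ 0.6 -0.1 -1.1] op 46.1 j [-0.11  0.68  1.83 -0.    0.61  1.46]
1 rows
12.1 1.8 4 0.006 -0.012 -0.002 0; |
```

Call:
servo_tool:
  steps: "8 1.8 4 0.006 -0.012 -0.002 0; 0 0 0 0 0 0 0; 0 0 0 0 0 0 0; 0 0 0 0 0 0 0; 0 0 0 0 0 0 0; 0 0 0 0 0 0 0; 0 0 0 0 0 0 0; 0 0 0 0 0 0 0"

```text
t: 39.1
eef_pos: [578.9, 1.8, -18.7]
tcp_rot: [-0.45, 1.569, 2.692]
ft_force: [-0.1, -0.5, -0.9]
opening: 0.482
```

```bash
python3 -c "
from wr import *
rows([(579,2,8.5,-90)],0,step=47)
"
```

```text
t 39.1 pos [579.    1.8  11.8] yaw -90.0 tooly [-0. -1. -0.] F [-0.1 -0.5 -0.9] op 45.9 j [-0.11  0.7   1.84  0.    0.61  1.46]
1 rows
3.3 -0.2 -0 -0 0.001 0.001 0; |
```

Call:
servo_tool:
  steps: "3 0 0 0 0 0 0; 0 0 0 0 0 0 0; 0 0 0 0 0 0 0; 0.8 0 0 0 0 0 0; 0 0 0 0 0 0 0; 0 0 0 0 0 0 0; 0 0 0 0 0 0 0; 0 0 0 0 0 0 0"

```text
t: 39.9
eef_pos: [579.0, 1.8, -22.6]
tcp_rot: [-0.57, 1.57, 2.571]
ft_force: [0.4, 1.2, -0.2]
opening: 0.483
```

Call:
servo_tool:
  steps: "0.2 0 0 0 0 0 0; 0 0 0 0 0 0 48; 0 0 0 0 0 0 52; 0 0 0 0 0 0 65; 0 0 0 0 0 0 80; 0 0 0 0 0 0 80; -10 0 0 0 0 0 80; -40 0 0 0 0 0 80"

```text
t: 40.7
eef_pos: [576.8, 1.9, 24.9]
tcp_rot: [-0.165, 1.562, 2.976]
ft_force: [0.7, -0.3, 0.4]
opening: 0.833
```

```bash
python3 -c "
from wr import *
rows([(579,2,200,-90),(520,190,200,-94)],80,step=47)
"
```

```text
t 40.7 pos [577.1   1.9  55.4] yaw -90.0 tooly [-0. -1. -0.] F [ 0.7 -0.3  0.4] op 79.2 j [-0.11  0.63  1.82  0.    0.71  1.46]
9 rows
-36.1 -0.1 -0.2 -0 0.002 0 80; -36.1 -0.1 -0.3 -0 0.002 0 80; -36.1 -0.1 -0.3 -0 0.002 0 80; -36.1 -0 -0.4 -0 0.002 0 80; |; -0 -37.6 11.8 0.014 -0 -0 80; -0 -37.4 12.3 0.014 -0 -0 80; -0 -37.3 12.8 0.014 -0 -0 80; -0 -37.1 13.4 0.014 -0 -0 80; -0 -36.9 13.9 0.014 -0 -0 80; |
```

Call:
servo_tool:
  steps: "-36 0 0 0 0 0 90; -36 0 0 0 0 0 90; -36 0 0 0 0 0 90; -36 0 0 0 0 0 90; 0 -37.6 11.8 0.014 0 0 90; 0 -37.4 12.3 0.014 0 0 90; 0 -37.3 12.8 0.014 0 0 90; 0 -30 13.4 0.014 0 0 90"

```text
t: 41.5
eef_pos: [531.6, 146.1, 186.8]
tcp_rot: [-2.849, 1.566, 0.227]
ft_force: [0.6, 0.4, -0.3]
opening: 0.947
```

Call:
servo_tool:
  steps: "0 -20 6 0.014 0 0 90; 0 0 0 0 0 0 90; 0 0 0 0 0 0 90; 0 0 0 0 0 0 90; 0 0 0 0 0 0 90; 0 0 0 0 0 0 90; 0 0 0 0 0 0 90; 0 0 0 0 0 0 90"

```text
t: 42.3
eef_pos: [525.8, 166.9, 189.6]
tcp_rot: [-2.869, 1.564, 0.194]
ft_force: [0.5, 0.0, -0.2]
opening: 0.947
```

```bash
python3 -c "
from wr import *
from fit import *
W,p,d,K,R,t=wrist('w11',532,205,72,93,50)
carton(W,534.5,208,-4)
m=(W[...,2]>72)&(W[...,2]<135)&(np.hypot(W[...,0]-531,W[...,1]-204)<50); q=W[m]; print('holder',len(q)); print(cv2.minEnclosingCircle(q[:,:2].astype(np.float32)),q[:,2].max())
q=q[q[:,2]>113]; print('nip',len(q), cv2.minEnclosingCircle(q[:,:2].astype(np.float32)))
rows([(532,205.7,132,-94)],90,step=47)
"
```

```text
w11 229 zmax 93.0 circle ((532.1387329101562, 204.67218017578125), 19.96537208557129) rect ((536.30078125, 202.96456909179688), (39.33257293701172, 30.477035522460938), 67.86985778808594)
flap z 65.09175140306348
carton (535.4 208.4) yaw -4.50 width 114.2 len 193.2
holder 2406
((532.1387329101562, 204.67218017578125), 19.96537208557129) 125.050210388515
nip 842 ((532.5547485351562, 204.48953247070312), 12.728321075439453)
t 42.4 pos [525.6 166.9 220.1] yaw -94.5 tooly [-0.08 -1.   -0.  ] F [ 0.2 -0.2 -0.5] op 90.0 j [0.19 0.38 1.74 0.   1.02 1.84]
3 rows
29.4 -13 -0.9 -0.003 -0.002 0.001 90; 29.4 -13 -1 -0.003 -0.002 0.001 90; 29.4 -13 -1.1 -0.003 -0.002 0.001 90; |
```

View pics/w11.png

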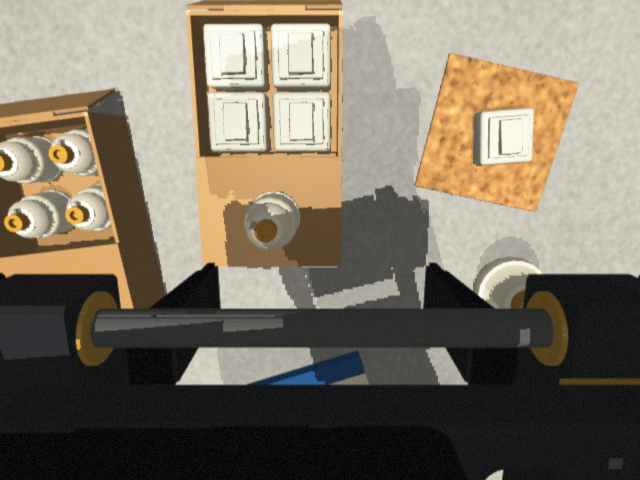

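Call:
servo_tool:
  steps: "10 -20 -1.5 0 0 0 90; 30 -18 -1.5 0 0 0 90; 0 0 0 0 0 0 90; 0 0 0 0 0 0 90; 0 0 0 0 0 0 90; 0 0 0 0 0 0 90; 0 0 0 0 0 0 90; 0 0 0 0 0 0 90"

```text
t: 43.15
eef_pos: [533.9, 203.5, 152.5]
tcp_rot: [-2.883, 1.559, 0.178]
ft_force: [-0.5, 0.8, -0.3]
opening: 0.945
```

```bash
python3 -c "
from wr import *
rows([(532.1,204.7,70,-94)],90,step=47)
"
```

```text
t 43.1 pos [533.5 203.4 183. ] yaw -94.6 tooly [-0.08 -1.   -0.  ] F [-0.5  0.8 -0.3] op 89.8 j [ 0.25  0.44  1.74 -0.    0.95  1.9 ]
3 rows
37.7 -0.3 0.9 -0.003 -0.004 0.001 90; 37.7 -0.3 0.8 -0.003 -0.004 0.001 90; 37.7 -0.4 0.6 -0.003 -0.004 0.001 90; |
```

Call:
servo_tool:
  steps: "37 -0.3 0.9 -0.003 -0.006 0.001 90; 35 -0.3 0.8 -0.003 -0.004 0.001 90; 25 -0.4 0.6 -0.003 -0.004 0.001 90; 5 0 0 0 0 0 90; 0 0 0 0 0 0 80; 0 0 0 0 0 0 80; 0 0 0 0 0 0 80; 0 0 0 0 0 0 80"

```text
t: 43.95
eef_pos: [536.3, 204.8, 54.2]
tcp_rot: [-2.737, 1.562, 0.332]
ft_force: [0.7, -0.2, -0.1]
opening: 0.84
```

```bash
python3 -c "
from wr import *
rows([(532.1,204.7,69.5,-94)],80,step=47)
"
```

```text
t 44.0 pos [536.  204.7  84.7] yaw -94.1 tooly [-0.07 -1.   -0.  ] F [ 0.7 -0.2 -0.1] op 79.9 j [0.25 0.58 1.82 0.   0.74 1.89]
1 rows
15.1 0.3 4 -0.002 -0.008 0.004 80; |
```

Call:
servo_tool:
  steps: "8 0.3 4 0 -0.008 0.004 80; 5 0 0 0 0 0 80; 0 0 0 0 0 0 80; 0 0 0 0 0 0 80; 0 0 0 0 0 0 80; 0 0 0 0 0 0 80; 0 0 0 0 0 0 80; 0 0 0 0 0 0 80"

```text
t: 44.75
eef_pos: [532.5, 205.0, 41.4]
tcp_rot: [3.049, 1.569, -0.164]
ft_force: [-0.5, 0.5, 0.4]
opening: 0.838
```

```bash
python3 -c "
from wr import *
rows([(532.1,204.7,69.5,-94)],80,step=47)
"
```

```text
t 44.8 pos [532.5 205.   71.9] yaw -94.1 tooly [-0.07 -1.    0.  ] F [-0.5  0.5  0.4] op 79.7 j [ 0.25  0.59  1.83 -0.    0.72  1.9 ]
1 rows
2.4 0.3 0.3 -0.002 -0.002 -0 80; |
```

Call:
servo_tool:
  steps: "2.4 0.3 0.3 0 -0.002 0 80; 0 0 0 0 0 0 60; 0 0 0 0 0 0 40; 0 0 0 0 0 0 20; 0 0 0 0 0 0 0; 0 0 0 0 0 0 0; 0 0 0 0 0 0 0; 0 0 0 0 0 0 0"

```text
t: 45.55
eef_pos: [532.2, 204.7, 38.9]
tcp_rot: [0.208, 1.57, -3.006]
ft_force: [0.1, 0.7, 0.0]
opening: 0.418
```

```bash
python3 -c "
from wr import *
rows([(532.1,204.7,180,-94),(472,391,180,-87)],0,step=45)
"
```

```text
t 45.5 pos [532.3 204.7  69.4] yaw -94.1 tooly [-0.07 -1.    0.  ] F [0.1 0.7 0. ] op 39.7 j [0.25 0.6  1.83 0.   0.71 1.89]
8 rows
-36.9 0 0.1 -0.001 0 -0 0; -36.9 0 0.1 -0.001 0 -0 0; -36.9 0 0.1 -0.001 0 -0 0; |; -0 -36.3 14.6 -0.024 -0 -0 0; -0 -36.7 13.7 -0.024 -0 -0 0; -0 -37 12.8 -0.024 -0 -0 0; -0 -37.3 11.9 -0.024 -0 -0 0; -0 -37.6 11 -0.024 -0 -0 0; |
```

Call:
servo_tool:
  steps: "-37 0 0 0 0 0 0; -37 0 0 0 0 0 0; -37 0 0 0 0 0 0; 0 -36.3 14.6 -0.024 0 0 0; 0 -36.7 13.7 -0.024 0 0 0; 0 -37 12.8 -0.024 0 0 0; 0 -28 9 -0.024 0 0 0; 0 0 0 0 0 0 0"

```text
t: 46.35
eef_pos: [486.1, 348.4, 154.3]
tcp_rot: [-0.462, 1.569, 2.704]
ft_force: [1.0, -0.6, -2.0]
opening: 0.42
```

```bash
python3 -c "
from wr import *
rows([(472,391,120,-87)],0,step=45)
"
```

```text
t 46.4 pos [486.1 348.4 184.8] yaw -88.6 tooly [ 0.02 -1.   -0.  ] F [ 1.  -0.6 -2. ] op 40.0 j [0.51 0.48 1.66 0.   1.   2.06]
2 rows
32.4 -21.4 6.5 -0.014 0.001 0 0; 32.4 -21.5 6.2 -0.014 0.001 0 0; |
```

Call:
servo_tool:
  steps: "10 -17 6.5 -0.014 0 0 0; 30 -17 5 -0.014 0 0 0; 25 0 0 0 0 0 0; 0 0 0 0 0 0 0; 0 0 0 0 0 0 0; 0 0 0 0 0 0 0; 0 0 0 0 0 0 0; 0 0 0 0 0 0 0"

```text
t: 47.15
eef_pos: [475.4, 381.2, 91.3]
tcp_rot: [-2.444, 1.567, 0.748]
ft_force: [-0.2, -0.6, -1.9]
opening: 0.417
```

```bash
python3 -c "
from wr import *
rows([(472,391,75,-87)],0,step=45)
"
```

```text
t 47.1 pos [475.3 381.1 121.8] yaw -87.1 tooly [ 0.05 -1.   -0.  ] F [-0.2 -0.6 -1.9] op 39.7 j [0.57 0.57 1.7  0.   0.87 2.09]
2 rows
23.4 -5 1.5 -0.001 -0.001 0.001 0; 23.4 -5 1.4 -0.001 -0.001 0.001 0; |
```

Call:
servo_tool:
  steps: "20 -5 1.5 0 0 0 0; 18 -5 1.4 0 0 0 0; 3 0 0 0 0 0 0; 0 0 0 0 0 0 0; 0 0 0 0 0 0 0; 0 0 0 0 0 0 0; 0 0 0 0 0 0 0; 0 0 0 0 0 0 0"

```text
t: 47.95
eef_pos: [475.3, 391.6, 55.7]
tcp_rot: [-2.58, 1.558, 0.611]
ft_force: [-0.1, -0.1, -1.2]
opening: 0.415
```

```bash
python3 -c "
from wr import *
rows([(472,391,72,-87)],0,step=45)
wrist('w12',472,391,66,150,45)
from held import *
q=held('w12',ymax=15,zmax=18)
"
```

```text
t 48.0 pos [475.  391.4  86.2] yaw -87.2 tooly [ 0.05 -1.   -0.01] F [-0.1 -0.1 -1.2] op 39.5 j [0.58 0.62 1.71 0.   0.8  2.1 ]
1 rows
14.2 0.4 3.1 -0.003 -0.011 0.007 0; |
w12 11053 zmax 149.9 circle ((471.9544372558594, 390.9832458496094), 44.95859146118164) rect ((474.2362365722656, 391.03729248046875), (84.79338836669922, 89.4926986694336), 1.3003735542297363)
flap z 65.11954901978642
n 5093 tool-x pct (neg=up from tip) [-54.2 -53.2 -43.  -38.1 -27.3]
```

View pics/w12.png

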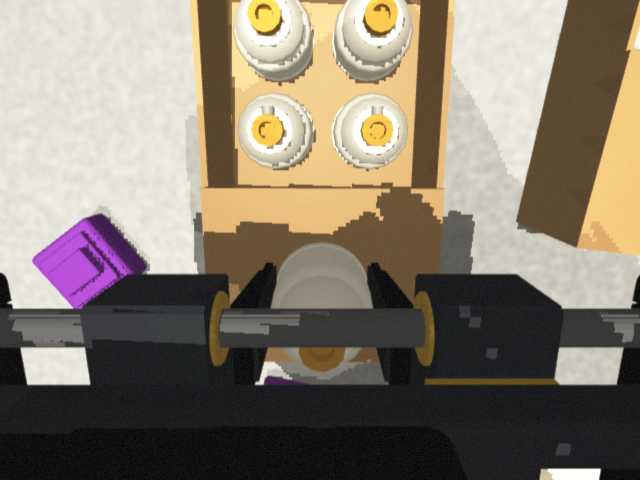

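Call:
servo_tool:
  steps: "9 0.4 3.1 -0.003 -0.011 0.007 0; 4 0 0 0 0 0 0; 0 0 0 0 0 0 0; 0 0 0 0 0 0 0; 0 0 0 0 0 0 0; 0 0 0 0 0 0 0; 0 0 0 0 0 0 0; 0 0 0 0 0 0 0"

```text
t: 48.8
eef_pos: [472.0, 391.1, 41.4]
tcp_rot: [0.636, 1.569, -2.453]
ft_force: [0.2, 1.5, -0.3]
opening: 0.412
```

```bash
python3 -c "
from wr import *
rows([(472,391,69.7,-87)],0,step=45)
"
```

```text
t 48.8 pos [472.  391.1  71.9] yaw -87.0 tooly [ 0.05 -1.    0.  ] F [ 0.2  1.5 -0.3] op 39.2 j [ 0.58  0.64  1.72 -0.    0.78  2.1 ]
1 rows
2.2 0.1 0 0 0.001 -0.001 0; |
```

Call:
servo_tool:
  steps: "2 0 0 0 0 0 0; 0 0 0 0 0 0 0; 0 0 0 0 0 0 0; 0.8 0 0 0 0 0 0; 0 0 0 0 0 0 0; 0 0 0 0 0 0 0; 0 0 0 0 0 0 0; 0 0 0 0 0 0 0"

```text
t: 49.6
eef_pos: [472.1, 391.1, 38.9]
tcp_rot: [0.688, 1.57, -2.401]
ft_force: [-0.3, -0.1, 0.8]
opening: 0.418
```

Call:
servo_tool:
  steps: "0.2 0 0 0 0 0 0; 0 0 0 0 0 0 42; 0 0 0 0 0 0 46; 0 0 0 0 0 0 60; 0 0 0 0 0 0 75; 0 0 0 0 0 0 85; 0 0 0 0 0 0 85; 0 0 0 0 0 0 85"

```text
t: 50.4
eef_pos: [472.3, 391.3, 38.8]
tcp_rot: [0.833, 1.57, -2.256]
ft_force: [0.3, 0.1, 0.8]
opening: 0.841
```

```bash
python3 -c "
from wr import *
rows([(472,391,200,-87),(560,25,200,-90)],90,step=47)
"
```

```text
t 50.4 pos [472.3 391.3  69.3] yaw -87.0 tooly [ 0.05 -1.    0.  ] F [0.3 0.1 0.8] op 80.0 j [ 0.58  0.64  1.72 -0.    0.78  2.1 ]
12 rows
-43.6 0.1 0.1 0 0 -0 90; -43.6 0.1 0.1 0 0 -0 90; -43.6 0.1 0.1 0 0 -0 90; |; -0 41.1 -7.6 0.006 0 0 90; -0 41.1 -7.9 0.006 0 0 90; 0 41 -8.1 0.006 0 0 90; -0 41 -8.4 0.006 0 0 90; 0 40.9 -8.6 0.006 0 0 90; 0 40.9 -8.8 0.006 0 0 90; 0 40.8 -9.1 0.006 0 0 90; 0 40.8 -9.3 0.006 0 0 90; 0 40.7 -9.5 0.006 0 0 90; |
```

Call:
servo_tool:
  steps: "-40 0 0 0 0 0 90; -43 0 0 0 0 0 90; -43 0 0 0 0 0 90; -5 0 0 0 0 0 90; 0 0 0 0 0 0 90; 0 41.1 -7.6 0.006 0 0 90; 0 41.1 -8 0.006 0 0 90; 0 41 -8.4 0.006 0 0 90"

```text
t: 51.2
eef_pos: [500.1, 269.4, 169.9]
tcp_rot: [0.401, 1.565, -2.699]
ft_force: [0.2, 0.3, 0.4]
opening: 0.947
```

Call:
servo_tool:
  steps: "0 41 -8.4 0.006 0 0 90; 0 41 -8.6 0.006 0 0 90; 0 41 -8.8 0.006 0 0 90; 0 41 -9 0.006 0 0 90; 0 30 -9.3 0.006 0 0 90; 0 0 0 0 0 0 90; 0 0 0 0 0 0 90; 0 0 0 0 0 0 90"

```text
t: 52.0
eef_pos: [547.2, 64.6, 159.2]
tcp_rot: [0.197, 1.549, -2.94]
ft_force: [-0.4, -0.1, -0.3]
opening: 0.946
```

```bash
python3 -c "
from wr import *
wrist('w13',579,2,14,50,50)
rows([(579,2,60,-90)],90,step=47)
"
```

```text
w13 3277 zmax 37.2 circle ((579.35205078125, 2.0313339233398438), 30.898462295532227) rect ((579.055419921875, 1.7441463470458984), (46.51533508300781, 46.195404052734375), 89.98455810546875)
flap z None
t 52.0 pos [547.7  65.1 189.7] yaw -89.7 tooly [ 0.01 -1.    0.  ] F [ 0.  -0.1 -0.5] op 89.9 j [ 0.    0.42  1.75 -0.01  0.99  1.57]
4 rows
32.3 15.7 -8.4 0.001 0.005 -0.001 90; 32.3 15.7 -8.3 0.001 0.005 -0.001 90; 32.4 15.7 -8.1 0.001 0.005 -0.001 90; 32.4 15.7 -8 0.001 0.005 -0.001 90; |
```

View pics/w13.png

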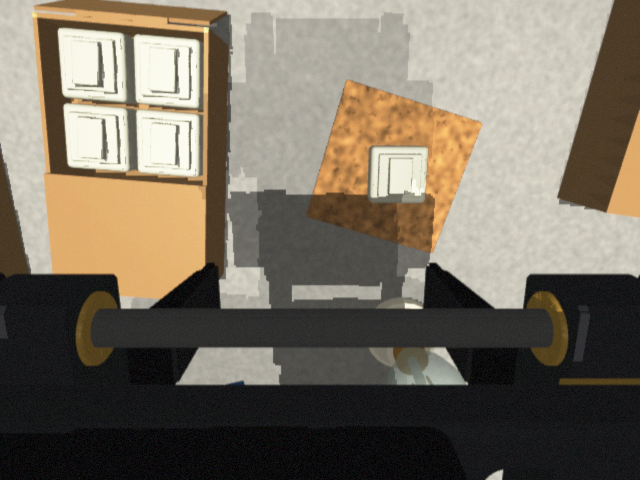

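Call:
servo_tool:
  steps: "0 22 -11 0 0.01 0 90; 0 22 -11 0 0.01 0 90; 0 15 -8 0 0 0 90; 38 0 0 0 0 0 90; 38 0 0 0 0 0 90; 38 0 0 0 0 0 85; 0 0 0 0 0 0 85; 0 0 0 0 0 0 85"

```text
t: 52.85
eef_pos: [579.5, 10.8, 43.1]
tcp_rot: [1.952, 1.567, -1.174]
ft_force: [0.7, -0.0, 1.4]
opening: 0.894
```

```bash
python3 -c "
from wr import *
rows([(579.1,1.9,9,-90)],85,step=47)
"
```

```text
t 52.9 pos [579.5  10.9  73.6] yaw -89.1 tooly [ 0.02 -1.    0.  ] F [ 0.7 -0.   1.4] op 85.0 j [-0.09  0.6   1.81 -0.01  0.73  1.47]
2 rows
32.3 4.4 0.3 0.008 -0.001 -0.002 85; 32.3 4.4 0.2 0.008 -0.001 -0.002 85; |
```

Call:
servo_tool:
  steps: "20 5 0.3 0.008 -0.001 0 85; 25 4.4 0 0.008 -0.001 -0.002 85; 10 0 0 0 0 0 85; 0 0 0 0 0 0 85; 0 0 0 0 0 0 85; 0 0 0 0 0 0 85; 0 0 0 0 0 0 85; 0 0 0 0 0 0 85"

```text
t: 53.65
eef_pos: [586.0, 2.8, -1.1]
tcp_rot: [2.923, 1.555, -0.216]
ft_force: [0.3, 1.2, 0.1]
opening: 0.895
```

```bash
python3 -c "
from wr import *
rows([(579.1,1.9,8.7,-90)],85,step=47)
"
```

```text
t 53.6 pos [585.5   2.9  29.4] yaw -89.8 tooly [ 0. -1.  0.] F [0.3 1.2 0.1] op 85.1 j [-0.11  0.67  1.82 -0.    0.63  1.46]
1 rows
20.6 0.9 6.7 0.003 -0.015 -0.003 85; |
```

Call:
servo_tool:
  steps: "12 0.9 6.7 0.003 -0.015 -0.003 85; 6 0 0 0 0 0 85; 0 0 0 0 0 0 85; 0 0 0 0 0 0 85; 0 0 0 0 0 0 85; 0 0 0 0 0 0 85; 0 0 0 0 0 0 85; 0 0 0 0 0 0 85"

```text
t: 54.45
eef_pos: [578.8, 1.8, -20.7]
tcp_rot: [0.001, 1.569, -3.141]
ft_force: [0.4, 0.6, -0.4]
opening: 0.894
```

```bash
python3 -c "
from wr import *
rows([(579.1,1.9,8.7,-90)],85,step=47)
"
```

```text
t 54.5 pos [578.9   1.8   9.8] yaw -90.0 tooly [-0. -1.  0.] F [ 0.4  0.6 -0.4] op 85.0 j [-0.11  0.7   1.84 -0.    0.6   1.46]
1 rows
1.1 -0.1 -0.2 -0.001 0.002 -0 85; |
```

Call:
servo_tool:
  steps: "1.1 0 0 0 0 0 85; 0 0 0 0 0 0 60; 0 0 0 0 0 0 40; 0 0 0 0 0 0 20; 0 0 0 0 0 0 0; 0 0 0 0 0 0 0; 0 0 0 0 0 0 0; 0 0 0 0 0 0 0"

```text
t: 55.25
eef_pos: [578.9, 1.8, -21.6]
tcp_rot: [0.052, 1.57, -3.09]
ft_force: [-0.2, 0.0, -0.6]
opening: 0.485
```

```bash
python3 -c "
from wr import *
rows([(579,2,160,-90),(535.2,208.5,150,-94.3)],0,step=46)
"
```

```text
t 55.2 pos [579.    1.8   8.9] yaw -90.0 tooly [-0. -1.  0.] F [-0.2  0.  -0.6] op 46.1 j [-0.11  0.7   1.84 -0.    0.6   1.46]
9 rows
-37.8 -0 0 -0 0 -0 0; -37.8 -0.1 0 -0 0 -0 0; -37.8 -0.1 0 -0 0 -0 0; -37.8 -0.1 0 -0 0 -0 0; |; 2 -41.3 8.8 0.015 0 -0 0; 2 -41.2 9.4 0.015 0 -0 0; 2 -41 10 0.015 0 -0 0; 2 -40.9 10.6 0.015 0 -0 0; 2 -40.7 11.2 0.015 0 -0 0; |
```

Call:
servo_tool:
  steps: "-38 0 0 0 0 0 0; -38 0 0 0 0 0 0; -38 0 0 0 0 0 0; -38 0 0 0 0 0 0; 0 -41.3 8.8 0.015 0 0 0; 0 -41.2 9.4 0.015 0 0 0; 0 -41 10 0.015 0 0 0; 0 -38 10 0.015 0 0 0"

```text
t: 56.05
eef_pos: [544.8, 164.8, 136.5]
tcp_rot: [-0.422, 1.569, 2.649]
ft_force: [0.1, 0.2, -1.7]
opening: 0.481
```

```bash
python3 -c "
from wr import *
rows([(535.2,208.5,120,-94.3)],0,step=46)
"
```

```text
t 56.0 pos [544.8 164.8 167. ] yaw -94.0 tooly [-0.07 -1.   -0.  ] F [ 0.1  0.2 -1.7] op 45.8 j [0.18 0.46 1.75 0.   0.93 1.82]
2 rows
23.5 -21.4 6.3 0.002 0.001 0 0; 23.5 -21.4 6.4 0.002 0.001 0 0; |
```

Call:
servo_tool:
  steps: "10 -17 5 0 0 0 0; 25 -15 5 0 0 0 0; 20 0 0 0 0 0 0; 0 0 0 0 0 0 0; 0 0 0 0 0 0 0; 0 0 0 0 0 0 0; 0 0 0 0 0 0 0; 0 0 0 0 0 0 0"

```text
t: 56.85
eef_pos: [536.1, 203.5, 83.4]
tcp_rot: [-2.393, 1.567, 0.683]
ft_force: [-0.7, -0.3, -0.4]
opening: 0.481
```

```bash
python3 -c "
from wr import *
rows([(535.2,208.5,85,-94.3)],0,step=46)
"
```

```text
t 56.9 pos [536.1 203.5 113.9] yaw -93.8 tooly [-0.07 -1.   -0.  ] F [-0.7 -0.3 -0.4] op 45.7 j [0.25 0.54 1.79 0.   0.81 1.88]
1 rows
28.9 -4.9 1.3 0.009 -0.003 0.002 0; |
```

Call:
servo_tool:
  steps: "20 -4.9 1.3 0.009 -0.003 0.002 0; 15 0 0 0 0 0 0; 0 0 0 0 0 0 0; 0 0 0 0 0 0 0; 0 0 0 0 0 0 0; 0 0 0 0 0 0 0; 0 0 0 0 0 0 0; 0 0 0 0 0 0 0"

```text
t: 57.65
eef_pos: [538.2, 208.1, 52.9]
tcp_rot: [-2.755, 1.563, 0.31]
ft_force: [0.2, 0.0, -0.5]
opening: 0.481
```

```bash
python3 -c "
from wr import *
from fit import *
rows([(535.2,208.5,72,-94.3)],0,step=46)
W,*_=wrist('w14',535,208,66,150,45)
from held import *
q=held('w14',ymax=15,zmax=18)
"
```

```text
t 57.6 pos [538.  208.   83.4] yaw -94.4 tooly [-0.08 -1.   -0.  ] F [ 0.2  0.  -0.5] op 45.8 j [0.25 0.58 1.81 0.   0.74 1.9 ]
1 rows
11.3 -0.2 2.9 -0.002 -0.007 0.003 0; |
w14 13006 zmax 150.0 circle ((535.0093994140625, 207.96356201171875), 44.97223663330078) rect ((536.7064208984375, 205.7443389892578), (88.86787414550781, 82.7309341430664), 29.265220642089844)
flap z 65.11086425594009
n 3672 tool-x pct (neg=up from tip) [-26.2 -25.5 -24.8 -21.5 -20.5]
```

Call:
servo_tool:
  steps: "8 -0.2 2.9 -0.002 -0.007 0.003 0; 3 0 0 0 0 0 0; 0 0 0 0 0 0 0; 0 0 0 0 0 0 0; 0 0 0 0 0 0 0; 0 0 0 0 0 0 0; 0 0 0 0 0 0 0; 0 0 0 0 0 0 0"

```text
t: 58.5
eef_pos: [535.0, 208.6, 40.7]
tcp_rot: [0.519, 1.57, -2.698]
ft_force: [-0.0, 0.1, -0.0]
opening: 0.483
```

```bash
python3 -c "
from wr import *
rows([(535.2,208.5,70.1,-94.3)],0,step=46)
"
```

```text
t 58.5 pos [535.  208.6  71.2] yaw -94.3 tooly [-0.08 -1.    0.  ] F [-0.   0.1 -0. ] op 45.9 j [ 0.26  0.6   1.82 -0.    0.72  1.9 ]
1 rows
1.1 0.1 -0.2 -0 0.001 -0 0; |
```

Call:
servo_tool:
  steps: "1.2 0 0 0 0 0 0; 0 0 0 0 0 0 0; 0 0 0 0 0 0 0; 0.4 0 0 0 0 0 0; 0 0 0 0 0 0 0; 0 0 0 0 0 0 0; 0 0 0 0 0 0 0; 0 0 0 0 0 0 0"

```text
t: 59.3
eef_pos: [535.2, 208.6, 39.4]
tcp_rot: [1.157, 1.571, -2.059]
ft_force: [-0.5, -0.6, 0.4]
opening: 0.48
```

Tip 69.9: at contact. Release, rise.

Call:
servo_tool:
  steps: "0.2 0 0 0 0 0 0; 0 0 0 0 0 0 48; 0 0 0 0 0 0 52; 0 0 0 0 0 0 65; 0 0 0 0 0 0 80; 0 0 0 0 0 0 90; 0 0 0 0 0 0 90; 0 0 0 0 0 0 90"

```text
t: 60.1
eef_pos: [535.3, 208.7, 39.2]
tcp_rot: [2.334, 1.571, -0.883]
ft_force: [0.4, -0.4, 0.2]
opening: 0.905
```

Call:
servo_tool:
  steps: "-30 0 0 0 0 0 90; -40 0 0 0 0 0 90; -40 0 0 0 0 0 90; -40 0 0 0 0 0 90; 0 0 -45 0 0 0 90; 0 0 -5 0 0 0 90; 0 0 0 0 0 0 90; 0 0 0 0 0 0 90"

```text
t: 60.9
eef_pos: [585.3, 204.7, 195.1]
tcp_rot: [0.536, 1.569, -2.681]
ft_force: [-0.1, 0.0, -0.2]
opening: 0.945
```

```bash
python3 - <<'E'
from wr import *
from fit import *
for n in ["scene","top"]:
    p,d=read_camera(n); c=get_calibration(n)
    cv2.imwrite(f"pics/{n}9.png",p); np.savez(f"pics/{n}9.npz",p=p,d=d,**{k:np.array(v) for k,v in c.items()})
p,d,K,R,t=load('pics/top9.npz');W=cloud(d,K,R,t)
for k,(x,y,a) in {'socket':(593,-208,-8),'connector':(444,-380,-7),'switch':(535,208,-4),'holder':(472,390,3)}.items():
    carton(W,x,y,a)
    m=(W[...,2]>73)&(W[...,2]<135)&(np.hypot(W[...,0]-x,W[...,1]-y)<55); q=W[m][:,:2].astype(np.float32)
    if len(q): print(k,len(q),cv2.minEnclosingCircle(q),cv2.minAreaRect(q),W[m][:,2].max())
cur_=cur(); print(cur_[1])
m=(W[...,2]>20)&(W[...,2]<150)&(np.hypot(W[...,0]-427,W[...,1]+11)<50);q=W[m][:,:2].astype(np.float32);print('lamp',len(q),cv2.minAreaRect(q) if len(q) else 0)
cv2.imwrite('pics/top9c.png',cv2.resize(p[130:290,200:545],None,fx=2.3,fy=2.3,interpolation=cv2.INTER_CUBIC))
E
```

```text
carton (592.4 -207.5) yaw -7.50 width 115.1 len 197.8
socket 266 ((580.6396484375, -205.7549591064453), 36.04032897949219) ((592.0691528320312, -206.34515380859375), (69.26826477050781, 48.698822021484375), 82.02979278564453) 102.98002112050791
carton (443.4 -379.8) yaw -6.75 width 115.7 len 197.6
connector 315 ((439.6544189453125, -384.5823059082031), 50.67275619506836) ((439.0010986328125, -390.7812194824219), (73.0809555053711, 88.04761505126953), 79.41187286376953) 98.90856710693367
carton (538.7 263.2) yaw 0.00 width 8.6 len 56.4
carton (471.2 389.5) yaw 2.75 width 113.2 len 196.8
holder 188 ((470.1124267578125, 384.0555114746094), 43.54888153076172) ((475.7420349121094, 383.8625793457031), (60.3128547668457, 74.10177612304688), 88.03723907470703) 129.23128288245172
[584.98735709 204.85309923 225.61453374]
lamp 437 ((427.8333740234375, -11.245002746582031), (55.47541046142578, 55.839752197265625), 1.834930419921875)
```

View pics/top9c.png

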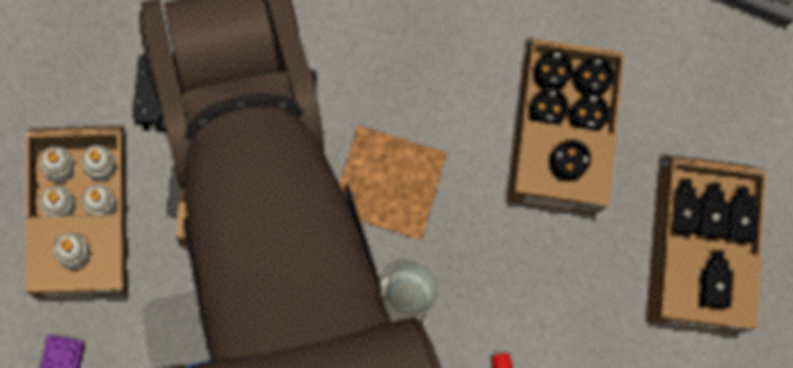

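View pics/scene9.png

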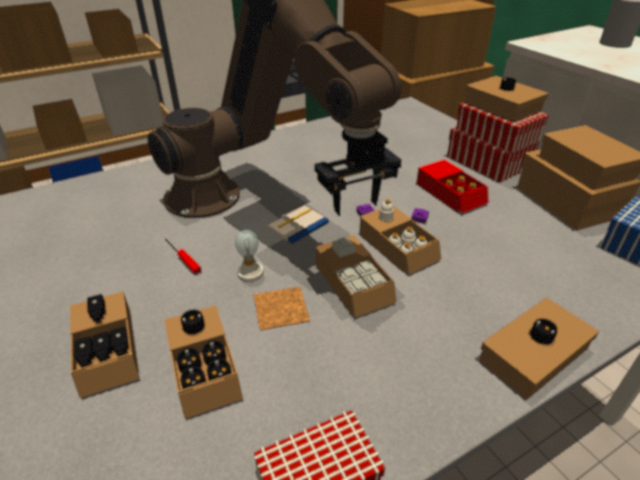

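Call:
servo_tool:
  steps: "0 42 0 0 0 0 90; 0 42 0 0 0 0 90; 0 42 0 0 0 0 90; 0 42 0 0 0 0 90; 0 42 0 0 0 0 90; 0 0 0 0 0 0 90; 0 0 0 0 0 0 90; 0 0 0 0 0 0 90"

```text
t: 61.8
eef_pos: [563.7, -8.6, 192.6]
tcp_rot: [0.086, 1.563, -3.125]
ft_force: [0.6, 0.7, 0.2]
opening: 0.948
```

```bash
python3 - <<'E'
from wr import *
from fit import *
n="top"
p,d=read_camera(n); c=get_calibration(n)
np.savez(f"pics/{n}10.npz",p=p,d=d,**{k:np.array(v) for k,v in c.items()})
p,d,K,R,t=load('pics/top10.npz');W=cloud(d,K,R,t)
for k,(x,y,a) in {'socket':(593,-208,-8),'connector':(444,-380,-7),'switch':(535,208,-4),'holder':(472,390,3)}.items():
    carton(W,x,y,a)
    m=((W[...,2]>78)&(W[...,2]<135)&(np.hypot(W[...,0]-x,W[...,1]-y)<48)).astype(np.uint8)
    nn,l,s,_=cv2.connectedComponentsWithStats(m); i=1+np.argmax(s[1:,4]); q=W[l==i][:,:2].astype(np.float32)
    print(k,len(q),cv2.minAreaRect(q))
s=sensors.state(); print(s['t'],s['eef_pos'])
cv2.imwrite('pics/top10c.png',cv2.resize(p[130:290,200:545],None,fx=2.3,fy=2.3,interpolation=cv2.INTER_CUBIC))
E
```

```text
carton (591.1 -221.8) yaw -6.75 width 88.3 len 197.3
socket 239 ((592.4146728515625, -207.13485717773438), (45.787841796875, 47.38568878173828), 87.43354034423828)
carton (443.3 -379.6) yaw -7.00 width 115.3 len 196.6
connector 295 ((449.6564025878906, -381.30963134765625), (38.02045822143555, 70.99481964111328), 83.423828125)
carton (534.2 207.4) yaw -4.25 width 114.1 len 197.4
switch 281 ((534.3992919921875, 207.80154418945312), (45.54783248901367, 48.101749420166016), 85.0699462890625)
carton (471.3 389.4) yaw 2.75 width 113.0 len 196.7
holder 179 ((470.08056640625, 388.7297668457031), (36.3299560546875, 38.099857330322266), 32.518863677978516)
61.85 [563.73832192  -8.26759807 192.57603041]
```

View pics/top10c.png

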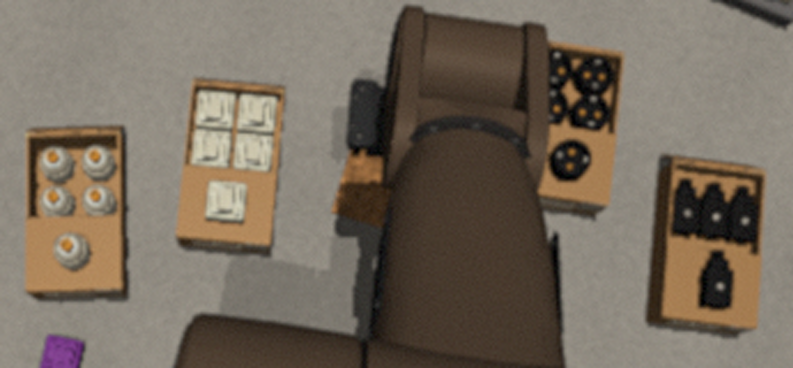

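```bash
python3 -c "
from cell import order
print(order.job_done())"
```

```text
the job is handed in; nothing more can be done
None
```

All four samples now stand right side up in the middle of their own kind's flap. I handed the job in at about 62 s with the gripper empty and clear of everything. I used two swaps through the cork mat: socket with connector, then switch with lampholder.

**Last checks:**
- **Centring:** in the final overhead measurement the socket, switch and lampholder were within about 1.5 mm of their flap centres. The connector's origin was also within about 1.5 mm; it lies along its carton, like the stock.
- **Test lamp:** it measured the same to within half a millimetre just before the last retreat move. After that move the arm hid it, so I did not measure it again. The gripper stayed well above it.
- **Forces:** the wrist readings I saw stayed within about 3 N, apart from one 4.6 N reading in free motion early on.

**What disagreed:**
- **Tool point:** the reported TCP lies about 30 mm beyond the real fingertips, as both the wrist and scene cameras showed. Because of this my first grasp of the socket closed above it and caught nothing. The socket did not move, and I corrected every height by 30.5 mm after that.
- **Carton positions:** the overhead and wrist cameras differed by 1 to 2 mm, within the stated calibration. I used the wrist values for placing.
- **Socket carton:** its final overhead fit was off because the arm covered part of the carton, so I compared the socket with the earlier fit.

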